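# Empty, brush out and reload the deburring tumbler

### The arm

A 6-joint arm with a two-finger parallel gripper is mounted at the origin on the work surface. World frame = base frame: x ahead of the robot, y to its left, z up, the work surface at z = 0. Lengths are in m, angles in degrees, forces in N, time in s.
With the tool pointing down it reaches from about 0.4 to 0.925 m from the base axis. Payload 3.4 kg.
Tool frame: the origin (TCP) lies midway between the tips of the shut fingers; the grasp point (between the pads) lies manip.grasp_offset behind it (manip.grasp_offset is the distance from the TCP to the grasp point, in m); z points along the fingers, x is the direction in which the jaws open and shut, and the axes are right-handed (so a half turn about z gives the same grasp; the last joint's range is limited). The gripper opens to 85 mm and grips with 20 to 120 N. Pads are 22 mm wide; open, the fingers measure 114 mm over their backs; the gripper's body (76 mm by 85 mm) begins 54 mm behind the grasp point. The pads swing forward as they close: fully open they stand 13 mm farther back than shut.
Start: joints at [-80.014, 17.578, 86.31, -0, 76.112, -4.211], TCP at [0.141, -0.557, 0.231] pointing down, gripper open.
Joint ranges: [-179.03, 179.03], [-60, 130.46], [8.19, 133.38], [-81.62, 261.62], [5.75, 156.47], [-153.77, 153.77]. Speed limits (degrees/s): [147.25, 147.25, 180, 180, 180, 180].

### API

Orientations are given as [roll, pitch, yaw] about the fixed x, y, z axes, in that order (R = Rz(yaw) Ry(pitch) Rx(roll)).
In Python, from bench import manip, vision, ticket gives the robot as it stands.
- The arm moves only by the tool step_arm, never from a script. Its argument "rows" is a list of rows, each a list of 7 numbers: the turn, a rotation vector about the tool's x, y, z in rad, then the shift along the tool's x, y, z in cm, then the opening, from -1 (shut) to 1 (fully open). In form: [[rx, ry, rz, dx, dy, dz, hand], ...]. A call has 1 to 8 rows; each row is the pose to reach, as a shift and turn from the pose commanded when the call began, along the tool's axes at that moment; what a row does not reach only later rows make up. A row lasts 1/10 s, in which the tool goes at most 50 mm and 8.59 degrees, less where a joint would pass 70% of its speed; a pose out of reach is approached as far as the arm can. A call with a gripper value outside its range is refused whole. The fingers move at their own pace and stop on an object; "squeeze" is the grip in N (left out, the last holds). Time passes only in rows, so rows that repeat a pose let the fingers close. It gives the time, the measured TCP pose, the force and the opening at its end, in the units of the state.
- manip.get_obs(): the state, without advancing time (a new reading comes with each control period).
- vision.get_image(name): name is "scene" or "side" or "wrist"; returns the picture (480x640x3 uint8, blue, green, red); there is no depth.
- vision.calibration(name): a dict with "intrinsics" (3x3 intrinsics, pixels), "R" (3x3) and "t" (3): a world point X has camera coordinates R X + t; the wrist camera has in their place "hand_eye" (4x4, takes a point from camera to tool coordinates, whose origin is the TCP and whose axes are the tool frame's). Camera axes: x right, y down, z forward; pixel columns grow to the right and rows downward; lengths in m; the calibration is good to about 2 mm. A picture is of the moment at which its call begins: read the wrist's pose just before it. calibration takes no time and is no camera call.
- ticket.job_done(): hands the job in, once; it reports no verdict.
The state is a dict: "time": time; "qpos": joint angles; "qd": joint speeds; "effort": joint torques, N m; "eef_pos": TCP position; "orientation": TCP orientation; "wrist_force": force on the tool from outside, world axes, zero at the start; "ft_torque": the same for the moment, N m; "gripper_width": opening from 0.0 (shut) to 1.0 (fully open).
Only numpy, scipy, OpenCV 4.12 (cv2) and the standard library are available. Lean on these libraries where they do the work, as an engineer would, in place of code of your own. Each camera call takes 0.05 s, during which the arm holds its last target.

### The job

Slide the catch pan along the bench, never lifting it, from its parking outline onto the outline under the tumbler, tip the drum by its red crank until every stone has dropped into the pan, and swing the drum back upright. Then brush out the empty drum with the long brush, at least three times right down to the floor and back up to the mouth, and stand the brush back in its cup. Finally put all the aluminium blanks into the drum, leave it upright, and slide the pan with all the stones back onto its parking outline, leaving the oil bottle, try square and wrench alone.

Things in the scene. Friction and masses are not known exactly. Their poses are not given: they have to be found in the camera images.
- machine: Green bench-top tumbler bolted down: two posts 145 mm high, inner faces 70 mm either side of the drum in machine x; motor box 75 mm high at y -95 to -135 mm. Origin: on the bench under the drum centre, z up. The drum pivots about the machine's x direction, 125 mm up; its mouth tips towards machine +y, where the pan comes in.
- drum (a joint): Angle of the drum about its pivot (rad): 0 upright, mouth up (end stop); 1.57 mouth level towards machine +y; 2.62 end stop, mouth steeply down. A stiff pivot: stays where it is left, takes about 6 N at the crank. Stones begin to slide out past about 2.0 and are surely out by 2.55.
- drum_floor (a point): Centre of the drum's inner floor, 55 mm below the pivot when upright; z along the drum axis to the mouth. The open steel drum is 100 mm outside and 92 mm inside diameter (about 75 mm inside at the floor, widening over the lowest 18 mm), 105 mm deep inside; upright, its rim is 175 mm above the bench.
- crank_grip (a point): Middle of the red crank bar: round, 14 mm thick, 66 mm long, parallel to machine x, 130 mm to +x of the drum centre, 60 mm from the pivot axis. At drum angle 0 the crank leans 1.309 rad from vertical towards machine -y, and swings over the top with the drum to 1.311 rad towards +y at 2.62. Pinch it from above; it turns in the fingers.
- drum_mark (a point): Centre of the yellow painted outline on the bench under the drum, where the pan stands to catch the stones; its axes are those of the machine.
- park_mark: Yellow painted outline on the bench, 129 by 165 mm outside, the pan's parking place. Origin at its centre; its y runs along the pan's length, as the pan lies.
- park_mark_c (a point): Centre of the parking outline (same as park_mark).
- pan: Aluminium catch pan, 110 (x) by 140 (y) by 28 mm, walls 4 mm, about 0.45 kg; origin under its centre. At its +y end stands a black upright handle, 14 mm (x) by 30 mm (y), top 65 mm above the bench, centre 100 mm from the pan's origin, joined to the pan by a 14 mm wide tongue; pinch it across x from above.
- brush_cup: Blue plastic cup fixed to the bench, 84 mm outside, 76 mm inside at the mouth, 55 mm high, floor 5 mm thick; origin under its centre. The brush stands in it.
- brush: Long brush standing head down: yellow bristle head 56 mm diameter, 55 mm long, at the bottom; 8 mm wire stem; square wooden handle 18 by 18 mm from 85 to 160 mm above the head's underside, sides along its x and y. Origin at the centre of the head's underside; z along the brush towards the handle. 0.1 kg.
- mat: Black rubber mat fixed on the bench, 150 (x) by 120 (y) by 3 mm, on which the blanks lie; origin under its centre.
- stone0: Terracotta-coloured tumbling stone, 16 by 16 by 20 mm, starting in the drum; origin at the centre of the 16 by 16 mm underside, z along its 20 mm side. Three to five of the five stones are present.
- stone1: Terracotta-coloured tumbling stone, 16 by 16 by 20 mm, starting in the drum; origin at the centre of the 16 by 16 mm underside, z along its 20 mm side. Three to five of the five stones are present.
- stone2: Terracotta-coloured tumbling stone, 16 by 16 by 20 mm, starting in the drum; origin at the centre of the 16 by 16 mm underside, z along its 20 mm side. Three to five of the five stones are present.
- stone3: Terracotta-coloured tumbling stone, 16 by 16 by 20 mm, starting in the drum; origin at the centre of the 16 by 16 mm underside, z along its 20 mm side. Three to five of the five stones are present.
- stone4: Terracotta-coloured tumbling stone, 16 by 16 by 20 mm, starting in the drum; origin at the centre of the 16 by 16 mm underside, z along its 20 mm side. Three to five of the five stones are present.
- blank0: Aluminium blank, a bar 45 mm (x) by 20 by 20 mm, lying on the mat; origin at the centre of its underside. Two to four of the four blanks are present.
- blank1: Aluminium blank, a bar 45 mm (x) by 20 by 20 mm, lying on the mat; origin at the centre of its underside. Two to four of the four blanks are present.
- blank2: Aluminium blank, a bar 45 mm (x) by 20 by 20 mm, lying on the mat; origin at the centre of its underside. Two to four of the four blanks are present.
- blank3: Aluminium blank, a bar 45 mm (x) by 20 by 20 mm, lying on the mat; origin at the centre of its underside. Two to four of the four blanks are present.
- oil_bottle: Green oil bottle with a red cap, 56 mm diameter, 140 mm high, a bystander; origin under its centre.
- try_square: Steel try square lying flat, 200 mm blade, a bystander; origin on its blade.
- wrench: Steel wrench lying flat, a bystander.
Mind the look-alikes: they are no part of the job. What is shaped like the blank0 but turquoise is not meant. Several things have the shape of the pan; the one meant has the colours described above.

How it is judged:
By the outcome, as a careful person would: the job done as asked, in the order asked, and still so for the second after the job is handed in, with the robot touching nothing.
Of stone0, stone1, stone2, stone3, stone4 only 3 to 5 are there at a start; the rules pass over those that are not, and their reading is None.
Of blank0, blank1, blank2, blank3 only 2 to 4 are there at a start; the rules pass over those that are not, and their reading is None.
At some moment in a run one of blank0, blank1, blank2, blank3 may be knocked a few centimetres aside while the robot is not near it.
It also fails if it takes over 210 s, if anything falls off the work surface, if the arm or the gripper's body presses on something with over 40 N, if the wrist force passes 120 N, or if a joint passes its speed limit or range.

## Working session

There is one attempt and no reset: what is moved stays moved. The work goes in short steps, Python scripts to look and compute and a tool call to move; the robot and the scene stay as the last step left them, time stands still between calls to the robot, and variables do not carry over. Pictures are saved under pics/ and viewed, and the job is handed in when it is done.

Besides the shell and the picture viewer there is one more tool, called after "Emit:" as name(argument=value, ...) on one line, values as JSON. step_arm: Moves the arm, as the interface text tells. Its arguments: {"type":"object","properties":{"rows":{"type":"array","items":{"type":"array","items":{"type":"number"}}},"squeeze":{"type":"number"}},"required":["rows"]}

```bash
ls; mkdir -p pics; python3 - <<'E'
from bench import manip, vision, ticket
import cv2
print(manip.get_obs(), manip.grasp_offset)
for n in ["scene","side","wrist"]:
    c=vision.calibration(n); print(n,{k:v for k,v in c.items()})
    cv2.imwrite(f"pics/{n}0.png",vision.get_image(n))
E
```

```text
pics
{'time': 0.0, 'qpos': array([-8.00136518e+01,  1.76230423e+01,  8.63831973e+01, -1.75938703e-03,
        7.61120549e+01, -4.21098690e+00]), 'qd': array([-0.0831553 ,  0.01716643,  0.04720706, -0.14303122,  0.06268607,
        0.09770468]), 'effort': array([-1.38533094e-03, -4.57540691e+01, -2.51913428e+01,  1.03211473e-04,
        1.36368666e-02,  1.27956218e-05]), 'eef_pos': array([ 0.14087205, -0.55675458,  0.2303778 ]), 'orientation': array([-1.79993016e+02,  1.18100446e-01, -7.58022337e+01]), 'wrist_force': array([-0.19237743, -0.41301254, -1.0130463 ]), 'ft_torque': array([-0.01674628,  0.0380894 ,  0.02520891]), 'gripper_width': 0.9988616545010985} 0.0187
scene {'intrinsics': array([[523.12115244,   0.        , 310.28498846],
       [  0.        , 523.12115244, 241.73905274],
       [  0.        ,   0.        ,   1.        ]]), 'R': array([[-8.93857325e-01,  4.48351507e-01, -9.49481787e-05],
       [ 2.91759842e-01,  5.81507058e-01, -7.59424609e-01],
       [-3.40433955e-01, -6.78844951e-01, -6.50595308e-01]]), 't': array([ 0.51669907, -0.07287746,  1.35115591])}
side {'in
[... 199 characters left out ...]
1   ,  0.00517236],
       [-0.09702706, -0.73874217, -0.66696758],
       [ 0.09373493,  0.66036829, -0.74506878]]), 't': array([-0.53920365,  0.10174243,  0.97191119])}
wrist {'intrinsics': array([[353.84345268,   0.        , 324.76493827],
       [  0.        , 353.84345268, 244.34208753],
       [  0.        ,   0.        ,   1.        ]]), 'hand_eye': array([[ 9.99999569e-01,  4.79342353e-04,  7.94938901e-04,
         1.01791638e-03],
       [-6.70086516e-04,  9.65387508e-01,  2.60818923e-01,
        -6.55899172e-02],
       [-6.42402528e-04, -2.60819344e-01,  9.65387413e-01,
        -1.41973777e-01],
       [ 0.00000000e+00,  0.00000000e+00,  0.00000000e+00,
         1.00000000e+00]])}
```

View pics/scene0.png

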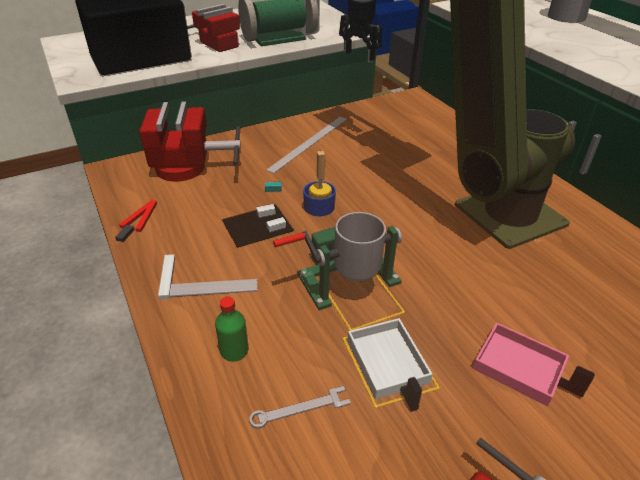

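View pics/side0.png

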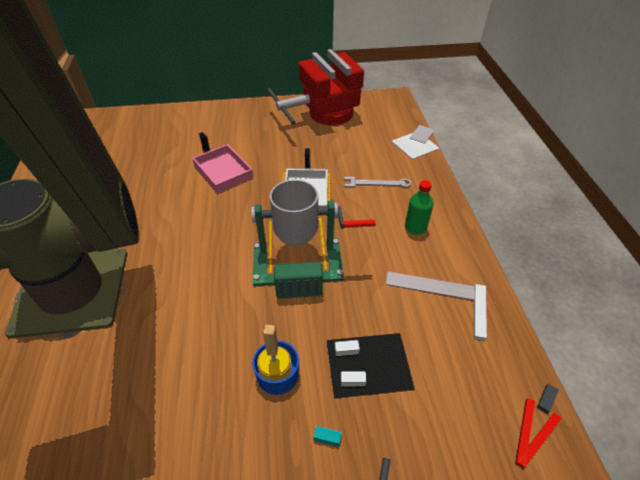

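View pics/wrist0.png

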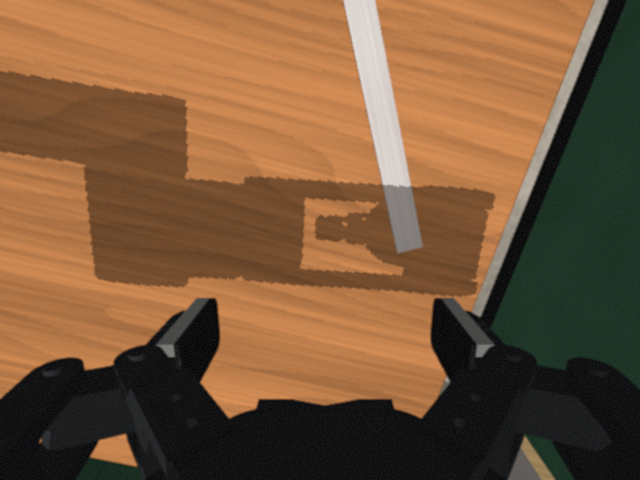

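```bash
cat > h.py <<'E'
import numpy as np, cv2
from scipy.spatial.transform import Rotation as Rn
from bench import manip, vision, ticket
def cal(n, obs=None):
    c=vision.calibration(n)
    K=c["intrinsics"]
    if n!="wrist": return K,c["R"],c["t"]
    o=obs or manip.get_obs()
    T=np.eye(4);T[:3,:3]=Rn.from_euler('xyz',o["orientation"],degrees=True).as_matrix();T[:3,3]=o["eef_pos"]
    M=np.linalg.inv(T@c["hand_eye"]); return K,M[:3,:3],M[:3,3]
def proj(C,X):
    K,R,t=C; p=(R@np.atleast_2d(X).T).T+t; q=(K@p.T).T; return q[:,:2]/q[:,2:]
def ray(C,px):
    K,R,t=C; d=R.T@np.linalg.solve(K,[px[0],px[1],1.]); return -R.T@t,d/np.linalg.norm(d)
def onplane(C,px,z):
    o,d=ray(C,px); return o+d*(z-o[2])/d[2]
def tri(C1,p1,C2,p2):
    o1,d1=ray(C1,p1);o2,d2=ray(C2,p2)
    s=np.linalg.lstsq(np.c_[d1,-d2],o2-o1,rcond=None)[0]
    a=o1+s[0]*d1;b=o2+s[1]*d2; return (a+b)/2,np.linalg.norm(a-b)
def st():
    o=manip.get_obs(); print(round(o["time"],2),o["eef_pos"].round(4),o["orientation"].round(2),"F",o["wrist_force"].round(1),"w",round(o["gripper_width"],3)); return o
def delta(target_pos,target_yaw=None,rot=None):
    """shift (cm, tool axes) + rotvec from current *measured* pose"""
    o=manip.get_obs(); R=Rn.from_euler('xyz',o["orientation"],degrees=True)
    d=R.inv().apply(np.array(target_pos)-o["eef_pos"])*100
    if target_yaw is not None: rot=[180,0,target_yaw]
    rv=(R.inv()*Rn.from_euler('xyz',rot,degrees=True)).as_rotvec() if rot is not None else np.zeros(3)
    return rv.round(3),d.round(2)
E
python3 - <<'E'
import cv2
s=cv2.imread('pics/scene0.png');d=cv2.imread('pics/side0.png')
def crop(im,x0,y0,x1,y1,f,n): cv2.imwrite(f'pics/{n}.png',cv2.resize(im[y0:y1,x0:x1],None,fx=f,fy=f,interpolation=cv2.INTER_CUBIC))
crop(s,310,260,450,420,4,'c1'); crop(s,210,140,410,290,4,'c2'); crop(d,240,140,400,310,4*0.88,'c3')
E
```

```text
(no output)
```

View pics/c1.png

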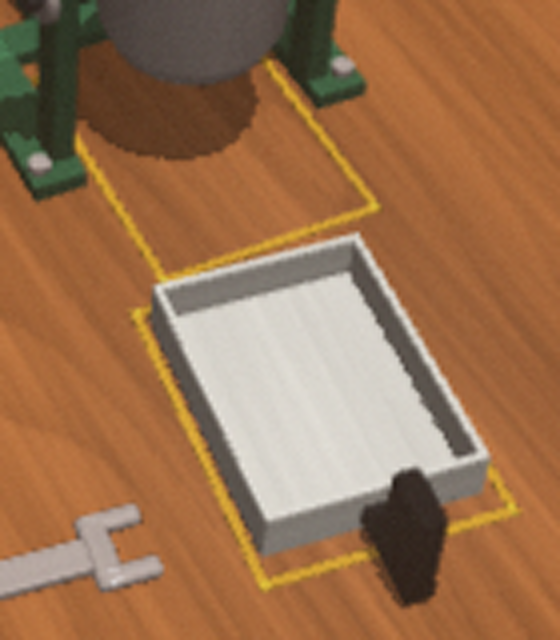

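View pics/c2.png

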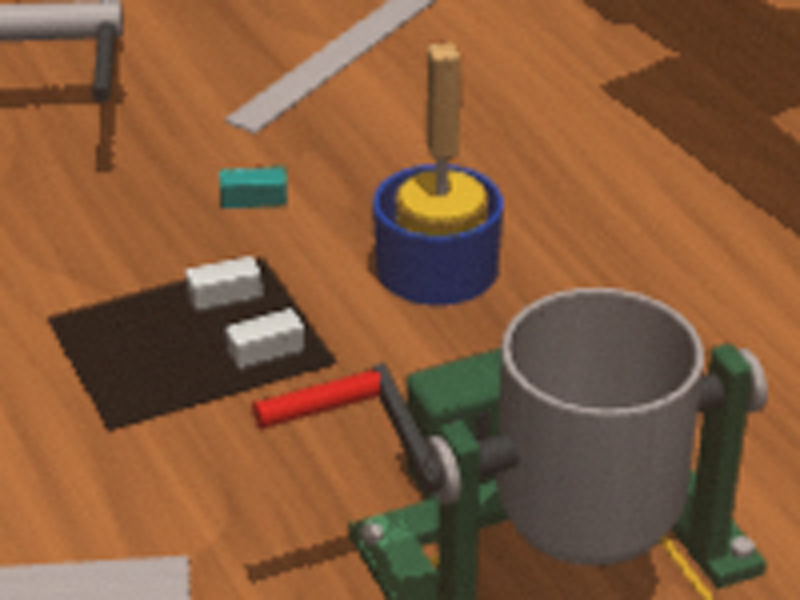

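View pics/c3.png

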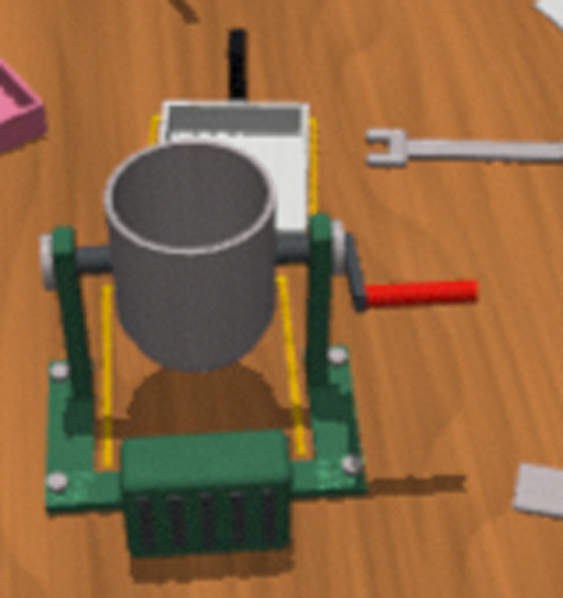

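```bash
python3 - <<'E'
from h import *
S=cal("scene");D=cal("side")
c1=lambda p:(310+(p[0]+.5)/4-.5,260+(p[1]+.5)/4-.5)
c2=lambda p:(210+(p[0]+.5)/4-.5,140+(p[1]+.5)/4-.5)
c3=lambda p:(240+(p[0])/3.52,140+(p[1])/3.52)
def P(n,C,p,z): print(n,onplane(C,p,z).round(4))
for p in [(135,312),(265,588),(517,510)]: P('park',S,c1(p),0)
for p in [(375,208),(163,278)]: P('dm',S,c1(p),0)
for p in [(157,287),(357,238),(487,458),(263,520)]: P('rim',S,c1(p),.028)
P('handle top',S,c1((408,478)),.065)
for p in [(187,270),(255,258),(262,275),(195,288)]: P('bA',S,c2(p),.023)
for p in [(228,323),(297,311),(304,330),(235,346)]: P('bB',S,c2(p),.023)
print('brush top',tri(S,c2((444,50)),D,(271,328)),onplane(S,c2((444,50)),.165))
print('stem',onplane(S,c2((443,157)),.09))
print('crank out',tri(S,c2((257,413)),D,c3((477,291)))); print('crank in',tri(S,c2((380,380)),D,c3((365,295))))
# drum rim ellipse
for C,img,box in [(S,'scene',None)]:
    pts=[(502,350),(600,290),(700,352),(600,412)]
    for p in pts: P('drum',S,c2(p),.175)
for p in [(105,197),(190,140),(275,200),(190,250)]: P('drumD',D,c3(p),.175)
for p in [(375,215),(502,205),(437,170),(437,245)]: P('cup',S,c2(p),.055)
E
```

```text
park [0.5848 0.1607 0.    ]
park [0.6094 0.3213 0.    ]
park [0.4851 0.3388 0.    ]
dm [0.4387 0.1569 0.    ]
dm [0.5614 0.148  0.    ]
rim [0.5799 0.1713 0.028 ]
rim [0.4752 0.1888 0.028 ]
rim [0.496  0.3239 0.028 ]
rim [0.6036 0.3061 0.028 ]
handle top [0.5531 0.3359 0.065 ]
bA [ 0.5861 -0.2905  0.023 ]
bA [ 0.5422 -0.2828  0.023 ]
bA [ 0.5455 -0.2642  0.023 ]
bA [ 0.5888 -0.2707  0.023 ]
bB [ 0.5841 -0.2285  0.023 ]
bB [ 0.541  -0.2203  0.023 ]
bB [ 0.5451 -0.2011  0.023 ]
bB [ 0.5892 -0.2057  0.023 ]
brush top (array([ 0.42647475, -0.24939175,  0.16273512]), np.float64(0.0029624675511152436)) [ 0.42661939 -0.24607983  0.165     ]
stem [ 0.42789058 -0.24292211  0.09      ]
crank out (array([ 0.65236142, -0.0164393 ,  0.13897328]), np.float64(0.0014726935526306586))
crank in (array([ 0.58678973, -0.01139942,  0.13955337]), np.float64(0.0027875887398272205))
drum [0.54   0.0334 0.175 ]
drum [0.472  0.0131 0.175 ]
drum [0.4537 0.0785 0.175 ]
drum [0.5209 0.0954 0.175 ]
drumD [0.4449 0.0516 0.175 ]
drumD [0.4984 0.0957 0.175 ]
drumD [0.542  0.0364 0.175 ]
drumD [0.4894 0.0015 0.175 ]
cup [ 0.4721 -0.2503  0.055 ]
cup [ 0.3949 -0.2239  0.055 ]
cup [ 0.4138 -0.2776  0.055 ]
cup [ 0.4518 -0.2042  0.055 ]
```

```bash
python3 - <<'E'
from h import *
D=cal("side")
for p in [(105,467),(303,455)]: print(onplane(D,(240+p[0]/3.52,140+p[1]/3.52),0).round(4))
print(delta([.47,-.28,.38],-9)); 
E
```

```text
[ 0.4275 -0.0074  0.    ]
[ 0.5535 -0.0142  0.    ]
(array([-1.000e-03,  1.000e-03, -1.166e+00]), array([-18.8 , -38.7 , -14.91]))
```

Emit:
step_arm(rows=[[0,0,-0.4,-6,-12,-6,1],[0,0,-0.8,-12,-25,-12,1],[0,0,-1.166,-18.8,-38.7,-15,1],[0,0,-1.166,-18.8,-38.7,-15,1],[0,0,-1.166,-18.8,-38.7,-15,1],[0,0,-1.166,-18.8,-38.7,-15,1],[0,0,-1.166,-18.8,-38.7,-15,1],[0,0,-1.166,-18.8,-38.7,-15,1]])

```text
time: 0.95
eef_pos: [0.4303, -0.3129, 0.3645]
orientation: [-180.0, 0.0, -8.7]
wrist_force: [0.2, -1.2, -0.3]
gripper_width: 0.998
```

Emit:
step_arm(rows=[[0,0,0,0,0,0,1],[0,0,0,0,0,0,1],[0,0,0,0,0,0,1],[0,0,0,0,0,0,1]])

```text
time: 1.35
eef_pos: [0.4279, -0.3153, 0.3631]
orientation: [-180.0, 0.1, -9.1]
wrist_force: [1.1, -0.7, 0.0]
gripper_width: 1.002
```

```bash
python3 - <<'E'
from h import *
st(); cv2.imwrite("pics/w1.png",vision.get_image("wrist"))
print(delta([.56,-.05,.42],-9)); print(delta([.54,.25,.36],-9))
E
```

```text
1.35 [ 0.4279 -0.3153  0.3631] [-1.7997e+02  1.0000e-01 -9.1400e+00] F [ 1.1 -0.7  0. ] w 1.002
(array([-0.001,  0.001, -0.003]), array([  8.81, -28.31,  -5.67]))
(array([-0.001,  0.001, -0.003]), array([  2.07, -57.6 ,   0.36]))
```

View pics/w1.png

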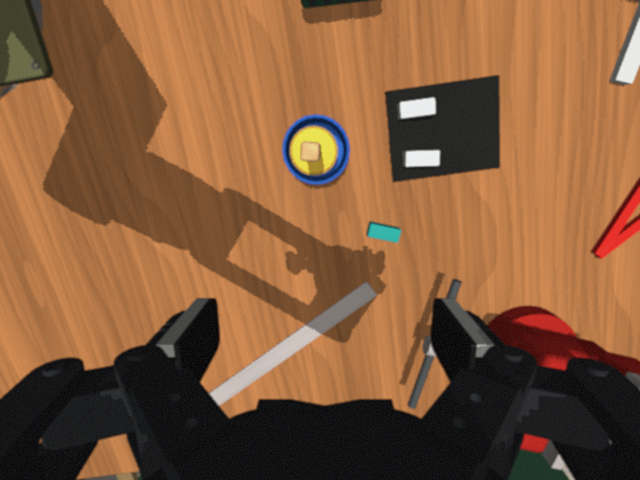

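```bash
python3 - <<'E'
from h import *
W=cal("wrist")
for n,p,z in [('cup',(316,150),.055),('brush',(311,152),.165),('b1',(418,108),.023),('b2',(422,158),.023),('cupfloorhead',(314,148),.06)]: print(n,onplane(W,p,z).round(4))
E
```

```text
cup [ 0.4273 -0.2513  0.055 ]
brush [ 0.4251 -0.2524  0.165 ]
b1 [ 0.5638 -0.2208  0.023 ]
b2 [ 0.5634 -0.2836  0.023 ]
cupfloorhead [ 0.4254 -0.2486  0.06  ]
```

Emit:
step_arm(rows=[[0,0,0,8,-28,-6,1],[0,0,0,8,-28,-6,1],[0,0,0,8,-28,-6,1],[0,0,0,8,-28,-6,1],[0,0,0,8,-28,-6,1],[0,0,0,8,-28,-6,1],[0,0,0,8,-28,-6,1],[0,0,0,8,-28,-6,1]])

```text
time: 2.2
eef_pos: [0.552, -0.0508, 0.4236]
orientation: [180.0, 0.0, -9.0]
wrist_force: [-0.5, -1.5, 0.3]
gripper_width: 1.002
```

```bash
python3 - <<'E'
from h import *
st(); cv2.imwrite("pics/w2.png",vision.get_image("wrist"))
print(delta([.54,.25,.36],-9))
E
```

```text
2.2 [ 0.552  -0.0508  0.4236] [ 1.7996e+02  4.0000e-02 -8.9600e+00] F [-0.5 -1.5  0.3] w 1.002
(array([ 0.001,  0.001, -0.001]), array([ -5.88, -29.61,   6.32]))
```

View pics/w2.png

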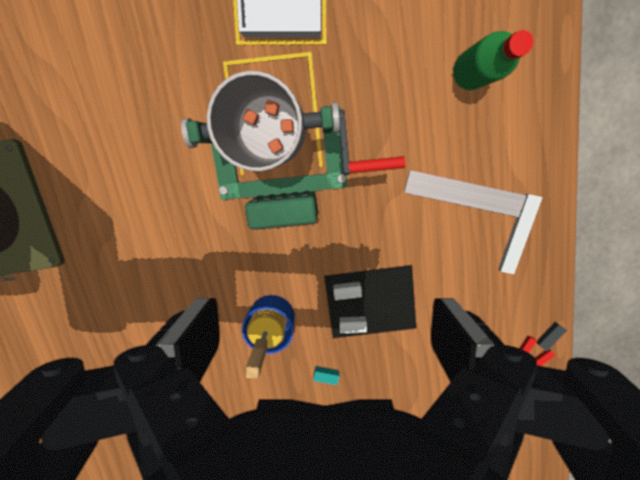

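Emit:
step_arm(rows=[[0,0,0,-6,-27,6,1],[0,0,0,-6,-27,6,1],[0,0,0,-6,-27,6,1],[0,0,0,-6,-27,6,1],[0,0,0,-6,-27,6,1],[0,0,0,-6,-27,6,1],[0,0,0,-6,-27,6,1],[0,0,0,-6,-27,6,1]])

```text
time: 3.05
eef_pos: [0.535, 0.2238, 0.3632]
orientation: [179.9, 0.1, -9.1]
wrist_force: [1.1, 0.7, -0.3]
gripper_width: 1.004
```

```bash
python3 - <<'E'
from h import *
st(); cv2.imwrite("pics/w3.png",vision.get_image("wrist"))
E
```

```text
3.05 [0.535  0.2238 0.3632] [ 1.7989e+02  7.0000e-02 -9.0700e+00] F [ 1.1  0.7 -0.3] w 1.004
```

View pics/w3.png

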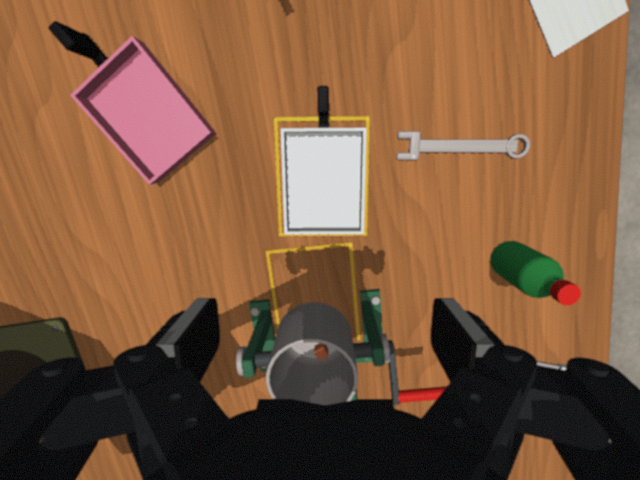

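```bash
python3 - <<'E'
import cv2
s=cv2.imread('pics/w3.png')
cv2.imwrite('pics/c4.png',cv2.resize(s[75:255,255:385],None,fx=3.3,fy=3.3,interpolation=cv2.INTER_CUBIC))
E
```

```text
(no output)
```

View pics/c4.png

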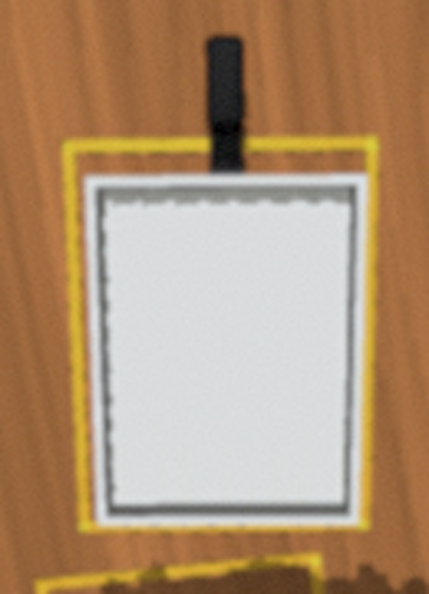

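```bash
python3 - <<'E'
from h import *
W=cal("wrist")
c=lambda p:(255+p[0]/3.3,75+p[1]/3.3)
for n,z,pts in [('park',0,[(63,140),(378,137),(370,528),(79,530)]),('pan',.028,[(84,175),(369,175),(362,523),(96,523)]),('handle',.065,[(209,38),(242,38),(241,122),(212,122)]),('dm',0,[(37,580),(322,555)])]:
    q=np.array([onplane(W,c(p),z)[:2] for p in pts]); print(n,q.round(4).tolist(),q.mean(0).round(4))
    for i in range(len(q)-1):
        d=q[i+1]-q[i];print(np.linalg.norm(d).round(4),np.degrees(np.arctan2(d[1],d[0])).round(2))
# crank and drum from w2
o=dict(eef_pos=np.array([.552,-.0508,.4236]),orientation=np.array([179.96,.04,-8.96]))
V=cal("wrist",o)
a=onplane(V,(349,168),.1405);b=onplane(V,(405,161),.1405);print('crank',a,b,(a+b)/2)
for p in [(208,122),(302,120),(252,73),(255,170)]: print('rim',onplane(V,p,.175).round(4))
E
```

```text
park [[0.4847, 0.3375], [0.612, 0.3184], [0.5879, 0.1557], [0.4597, 0.1753]] [0.5361 0.2467]
0.1288 -8.57
0.1644 -98.42
0.1297 171.31
pan [[0.4936, 0.3209], [0.6031, 0.3034], [0.5825, 0.1657], [0.4721, 0.1834]] [0.5378 0.2433]
0.1109 -9.09
0.1392 -98.51
0.1118 170.9
handle [[0.5493, 0.3561], [0.5607, 0.3542], [0.5561, 0.3271], [0.5459, 0.3287]] [0.553  0.3415]
0.0115 -9.08
0.0276 -99.68
0.0103 170.91
dm [[0.4365, 0.1555], [0.5651, 0.1467]] [0.5008 0.1511]
0.1288 -3.9
crank [ 0.58690425 -0.01328319  0.1405    ] [ 0.65272652 -0.01550215  0.1405    ] [ 0.61981538 -0.01439267  0.1405    ]
rim [0.4457 0.0584 0.175 ]
rim [0.5432 0.0451 0.175 ]
rim [0.501  0.0972 0.175 ]
rim [0.4841 0.0026 0.175 ]
```

Emit:
step_arm(rows=[[0,0,0,0,-4,4,1],[0,0,0,0,-8,8,1],[0,0,0,0,-11.9,12,1],[0,0,0,0,-11.9,16,1],[0,0,0,0,-11.9,20,1],[0,0,0,0,-11.9,24,0.5],[0,0,0,0,-11.9,26,0.2],[0,0,0,0,-11.9,26,0.2]])

```text
time: 3.9
eef_pos: [0.5523, 0.3392, 0.1005]
orientation: [179.7, 0.3, -9.2]
wrist_force: [0.6, -0.5, 0.0]
gripper_width: 0.6
```

```bash
python3 - <<'E'
from h import *
st(); cv2.imwrite("pics/w4.png",vision.get_image("wrist"))
print(delta([.5535,.342,.028],-9))
E
```

```text
3.9 [0.5523 0.3392 0.1005] [179.7    0.33  -9.18] F [ 0.6 -0.5  0. ] w 0.6
(array([ 0.002,  0.002, -0.003]), array([-0.04, -0.17,  7.49]))
```

View pics/w4.png

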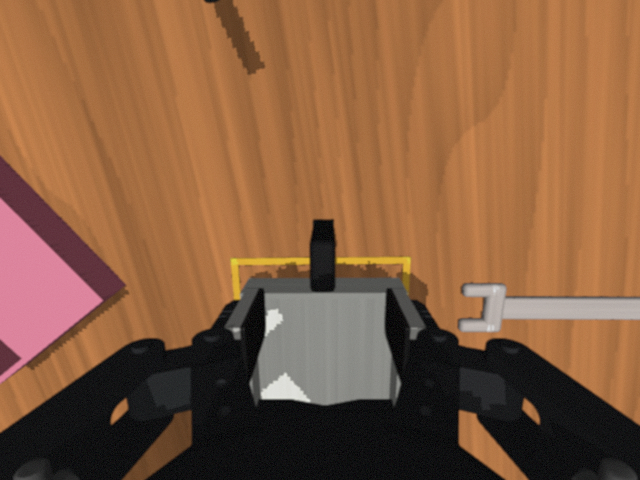

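Emit:
step_arm(rows=[[0,0,0,-0.1,-0.2,3.5,0.2],[0,0,0,-0.1,-0.2,7,0.2],[0,0,0,-0.1,-0.2,7.2,0.2],[0,0,0,-0.1,-0.2,7.2,-1],[0,0,0,-0.1,-0.2,7.2,-1],[0,0,0,-0.1,-0.2,7.2,-1],[0,0,0,-0.1,-0.2,7.2,-1],[0,0,0,-0.1,-0.2,7.2,-1]], squeeze=40)

```text
time: 4.75
eef_pos: [0.5545, 0.3461, 0.035]
orientation: [-179.8, -0.2, -9.0]
wrist_force: [-0.1, -0.1, 6.6]
gripper_width: 0.158
```

```bash
python3 - <<'E'
from h import *
st(); cv2.imwrite("pics/w5.png",vision.get_image("wrist"))
E
```

```text
4.75 [0.5545 0.3461 0.035 ] [-179.84   -0.21   -8.99] F [-0.1 -0.1  6.6] w 0.158
```

View pics/w5.png

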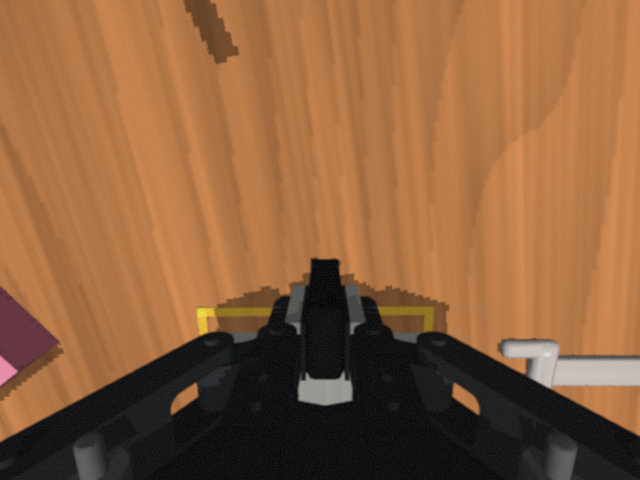

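Emit:
step_arm(rows=[[0,0,-0.01,-0.3,2.2,0,-1],[0,0,-0.02,-0.6,4.5,0,-1],[0,0,-0.03,-0.9,6.7,0,-1],[0,0,-0.04,-1.2,9,0,-1],[0,0,-0.05,-1.5,11.2,0,-1],[0,0,-0.065,-1.8,13.5,0,-1],[0,0,-0.08,-2.1,15.5,0,-1],[0,0,-0.085,-2.3,17,0,-1]])

```text
time: 5.6
eef_pos: [0.5068, 0.1821, 0.035]
orientation: [-179.7, -0.4, -4.2]
wrist_force: [1.3, 5.0, 6.0]
gripper_width: 0.158
```

```bash
python3 - <<'E'
from h import *
st(); cv2.imwrite("pics/s1.png",vision.get_image("scene")); cv2.imwrite("pics/w6.png",vision.get_image("wrist"))
s=cv2.imread('pics/s1.png')
cv2.imwrite('pics/c5.png',cv2.resize(s[220:400,300:450],None,fx=3.3,fy=3.3,interpolation=cv2.INTER_CUBIC))
st()
E
```

```text
5.6 [0.5068 0.1821 0.035 ] [-179.74   -0.41   -4.18] F [1.3 5.  6. ] w 0.158
5.7 [0.5057 0.1801 0.0349] [-179.93   -0.31   -4.17] F [-1.  -3.4  8.1] w 0.159
```

View pics/c5.png

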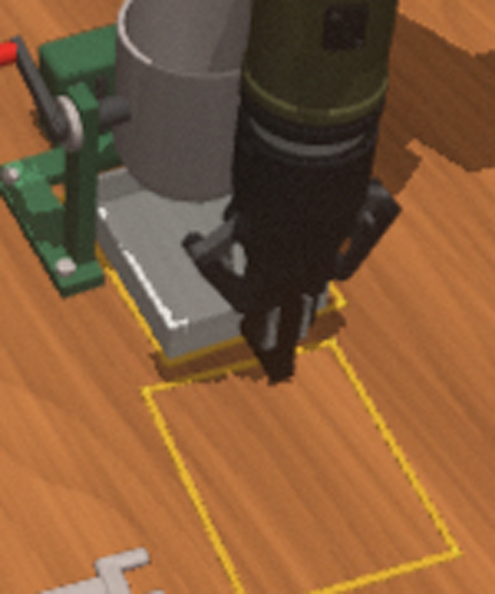

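View pics/w6.png

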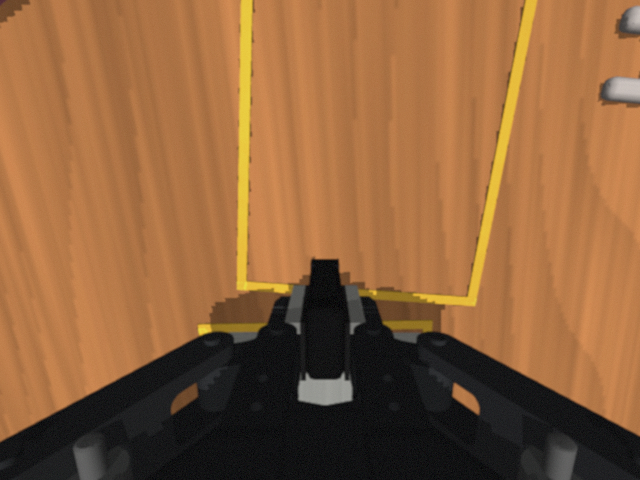

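Emit:
step_arm(rows=[[0,0,0,-0.1,0.3,0,-1],[0,0,0,-0.25,0.6,0,-1],[0,0,0,-0.25,0.6,0,-1],[0,0,0,-0.25,0.6,0,-1]])

```text
time: 6.1
eef_pos: [0.5046, 0.1765, 0.035]
orientation: [-179.8, -0.5, -4.1]
wrist_force: [1.3, 2.2, 7.5]
gripper_width: 0.163
```

```bash
python3 - <<'E'
from h import *
st(); cv2.imwrite("pics/w7.png",vision.get_image("wrist"))
E
```

```text
6.1 [0.5046 0.1765 0.035 ] [-179.8    -0.45   -4.15] F [1.3 2.2 7.5] w 0.163
```

View pics/w7.png

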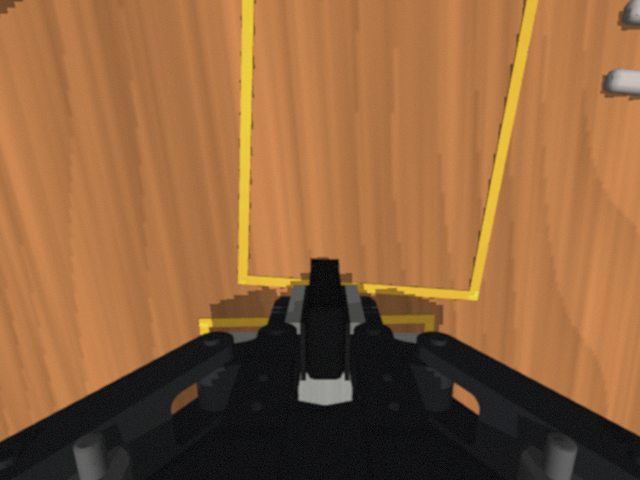

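Emit:
step_arm(rows=[[0,0,0,-0.15,0.25,0,-1],[0,0,0,-0.2,0.3,0,-1],[0,0,0,-0.2,0.3,0,-1],[0,0,0,-0.2,0.3,0,0.2],[0,0,0,-0.2,0.3,0,0.2],[0,0,0,-0.2,0.3,-4,0.2],[0,0,0,-0.2,0,-8,0.2],[0,0,0,-0.2,-2,-12,0.2]])

```text
time: 6.95
eef_pos: [0.4989, 0.1934, 0.1528]
orientation: [179.9, 0.1, -4.2]
wrist_force: [1.6, 0.5, -0.1]
gripper_width: 0.603
```

Emit:
step_arm(rows=[[0,0,0,0,-4,-2,1],[0,0,0,0,-8,-6,1],[0,0,0,0,-10,-11,1],[0,0,0,0,-10,-16,1],[0,0,0,0,-8,-21,1],[0,0,0,0,-5,-26,1],[0,0,0,0,-5,-26,1]])

```text
time: 7.65
eef_pos: [0.5044, 0.244, 0.4174]
orientation: [-179.9, -0.4, -4.1]
wrist_force: [0.2, 0.7, 0.2]
gripper_width: 1.001
```

```bash
python3 - <<'E'
from h import *
st(); a=vision.get_image("wrist");cv2.imwrite("pics/w8.png",a); cv2.imwrite("pics/s2.png",vision.get_image("scene"))
st()
E
```

```text
7.65 [0.5044 0.244  0.4174] [-179.88   -0.4    -4.15] F [0.2 0.7 0.2] w 1.001
7.75 [0.5047 0.2441 0.4161] [-179.86   -0.39   -4.22] F [ 1.   0.7 -0.4] w 0.997
```

View pics/w8.png

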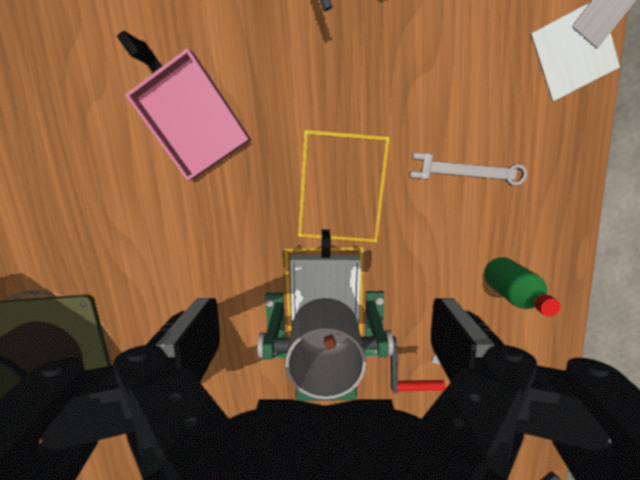

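View pics/s2.png

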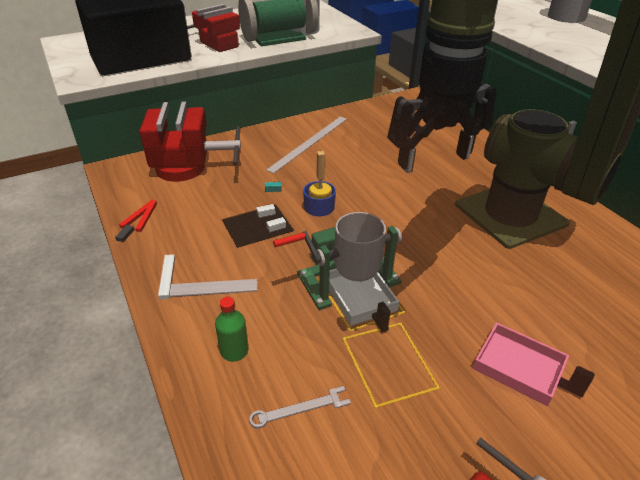

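```bash
python3 - <<'E'
import cv2
s=cv2.imread('pics/w8.png')
cv2.imwrite('pics/c6.png',cv2.resize(s[220:360,260:400],None,fx=4,fy=4,interpolation=cv2.INTER_CUBIC))
E
```

```text
(no output)
```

View pics/c6.png

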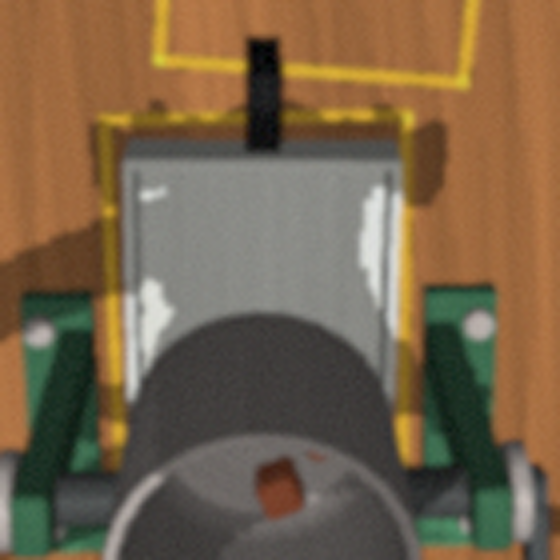

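```bash
python3 - <<'E'
from h import *
W=cal("wrist",dict(eef_pos=np.array([.5044,.244,.4174]),orientation=np.array([-179.88,-.4,-4.15])))
c=lambda p:(260+p[0]/4,220+p[1]/4)
for n,z,pts in [('dm',0,[(98,116),(413,113)]),('pan',.028,[(124,157),(402,157)]),('park',0,[(154,65),(467,86)]),('top',.065,[(250,40),(279,40)]),]:
    q=np.array([onplane(W,c(p),z)[:2] for p in pts]); print(n,q.round(4).tolist(),q.mean(0).round(4))
print(delta([.6198,-.0144,.25],-4.1))
E
```

```text
dm [[0.435, 0.1551], [0.5641, 0.1468]] [0.4996 0.1509]
pan [[0.4471, 0.1453], [0.5562, 0.1372]] [0.5017 0.1413]
park [[0.4599, 0.1749], [0.5867, 0.1566]] [0.5233 0.1657]
top [[0.5005, 0.197], [0.5109, 0.1963]] [0.5057 0.1967]
(array([-0.003, -0.007, -0.002]), array([13.27, 24.98, 16.64]))
```

Emit:
step_arm(rows=[[0,0,0.15,2,4,0,1],[0,0,0.3,4,8,0,1],[0,0,0.45,6,12,0,1],[0,0,0.6,8,16,1,1],[0,0,0.75,10,20,2,1],[0,0,0.9,12,24,5,1],[0,0,1.05,13.8,25,9,1],[0,0,1.2,13.8,25,13,1]])

```text
time: 8.55
eef_pos: [0.6246, -0.0169, 0.278]
orientation: [179.9, -0.0, -73.4]
wrist_force: [-0.1, 1.5, -0.7]
gripper_width: 0.998
```

```bash
python3 - <<'E'
from h import *
st();print(delta([.6248,-.0148,.25],-94.1))
E
```

```text
8.55 [ 0.6246 -0.0169  0.278 ] [ 1.7991e+02 -1.0000e-02 -7.3440e+01] F [-0.1  1.5 -0.7] w 0.998
(array([ 0.001, -0.   ,  0.361]), array([-0.2 , -0.08,  2.8 ]))
```

Emit:
step_arm(rows=[[0,0,0.15,-0.2,0,2,1],[0,0,0.3,-0.2,0,4,1],[0,0,0.361,-0.2,0,4.5,1],[0,0,0.361,-0.2,0,4.5,0.3],[0,0,0.361,-0.2,0,4.5,0.3],[0,0,0.361,-0.2,0,4.5,0.3]])

```text
time: 9.15
eef_pos: [0.623, -0.0121, 0.2371]
orientation: [-180.0, 0.0, -93.5]
wrist_force: [0.2, 0.4, -0.4]
gripper_width: 0.651
```

```bash
python3 - <<'E'
from h import *
st(); cv2.imwrite("pics/w9.png",vision.get_image("wrist"))
print(delta([.6248,-.0148,.122],-94.1))
E
```

```text
9.15 [ 0.623  -0.0121  0.2371] [-179.99    0.    -93.49] F [ 0.2  0.4 -0.4] w 0.651
(array([-0.001,  0.   ,  0.01 ]), array([ 0.25, -0.18, 11.54]))
```

View pics/w9.png

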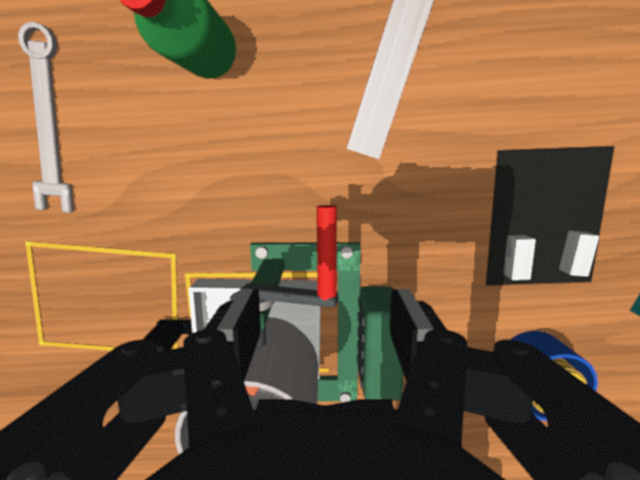

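Emit:
step_arm(rows=[[0,0,0.01,0.2,-0.2,4,0.3],[0,0,0.01,0.2,-0.2,8,0.3],[0,0,0.01,0.2,-0.2,11.5,0.3],[0,0,0.01,0.2,-0.2,11.5,0.3],[0,0,0.01,0.2,-0.2,11.5,-1],[0,0,0.01,0.2,-0.2,11.5,-1],[0,0,0.01,0.2,-0.2,11.5,-1],[0,0,0.01,0.2,-0.2,11.5,-1]], squeeze=40)

```text
time: 10.0
eef_pos: [0.6269, -0.0135, 0.1248]
orientation: [-179.7, 0.1, -94.1]
wrist_force: [0.1, 4.6, 6.3]
gripper_width: 0.15
```

```bash
python3 - <<'E'
from h import *
o=st(); cv2.imwrite("pics/w10.png",vision.get_image("wrist"))
# arc table: shifts in tool axes from start, tool x along machine -y (yaw -94): 
R=Rn.from_euler('xyz',[180,0,-94.1],degrees=True)
uy=np.array([.0715,.9974,0])
p0=-1.309
for th in np.arange(0,2.66,.13):
    f=lambda p: .06*np.sin(p)*uy+np.array([0,0,.06*np.cos(p)])
    print(round(th,2),(R.inv().apply(f(p0+th)-f(p0))*100).round(2))
E
```

```text
10.0 [ 0.6269 -0.0135  0.1248] [-1.7968e+02  1.0000e-01 -9.4130e+01] F [0.1 4.6 6.3] w 0.15
0.0 [0. 0. 0.]
0.13 [-0.25 -0.   -0.74]
0.26 [-0.59 -0.   -1.44]
0.39 [-1.03 -0.   -2.09]
0.52 [-1.54 -0.   -2.67]
0.65 [-2.12 -0.   -3.19]
0.78 [-2.77 -0.   -3.63]
0.91 [-3.46 -0.   -3.98]
1.04 [-4.2  -0.   -4.23]
1.17 [-4.96 -0.   -4.39]
1.3 [-5.74 -0.   -4.45]
1.43 [-6.52 -0.   -4.4 ]
1.56 [-7.29 -0.   -4.26]
1.69 [-8.03 -0.   -4.02]
1.82 [-8.73 -0.   -3.68]
1.95 [-9.38 -0.   -3.26]
2.08 [-9.98 -0.   -2.75]
2.21 [-10.5   -0.    -2.17]
2.34 [-10.94  -0.    -1.53]
2.47 [-11.3   -0.    -0.84]
2.6 [-11.56  -0.    -0.1 ]
```

View pics/w10.png

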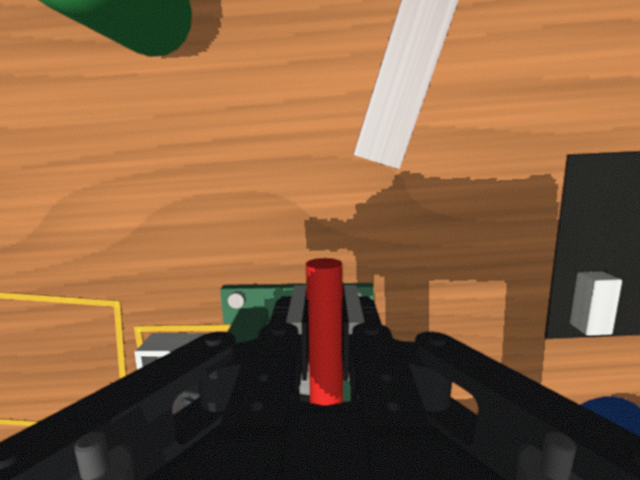

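Emit:
step_arm(rows=[[0,0,0,-0.25,0,-0.75,-1],[0,0,0,-0.6,0,-1.45,-1],[0,0,0,-1.05,0,-2.1,-1],[0,0,0,-1.55,0,-2.7,-1],[0,0,0,-2.1,0,-3.2,-1],[0,0,0,-2.75,0,-3.65,-1],[0,0,0,-3.45,0,-4,-1],[0,0,0,-4.2,0,-4.25,-1]])

```text
time: 10.85
eef_pos: [0.6287, 0.0175, 0.168]
orientation: [-179.8, -1.0, -94.1]
wrist_force: [-6.2, -26.8, 17.1]
gripper_width: 0.146
```

Emit:
step_arm(rows=[[0,0,0,-0.75,0,-0.15,-1],[0,0,0,-1.55,0,-0.2,-1],[0,0,0,-2.3,0,-0.15,-1],[0,0,0,-3.1,0,0,-1],[0,0,0,-3.8,0,0.2,-1],[0,0,0,-4.2,0,0.4,-1]])

```text
time: 11.45
eef_pos: [0.6315, 0.0661, 0.1655]
orientation: [-179.7, -0.3, -94.1]
wrist_force: [-5.1, -6.8, 17.5]
gripper_width: 0.147
```

```bash
python3 - <<'E'
from h import *
st(); cv2.imwrite("pics/s3.png",vision.get_image("scene"))
E
```

```text
11.45 [0.6315 0.0661 0.1655] [-179.71   -0.32  -94.11] F [-5.1 -6.8 17.5] w 0.147
```

View pics/s3.png

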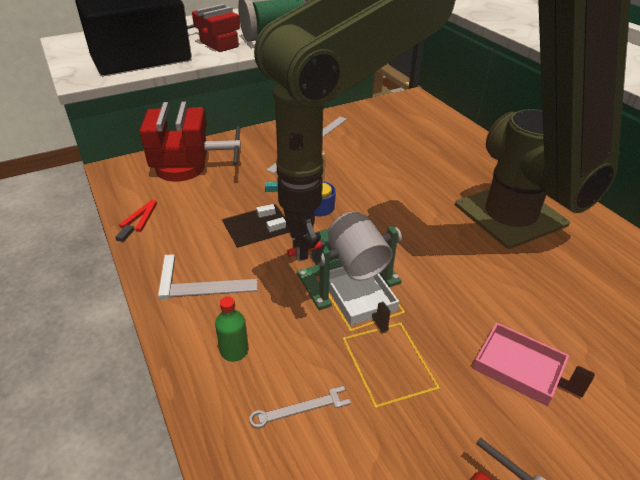

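Emit:
step_arm(rows=[[0,0,0,-0.5,0,0.35,-1],[0,0,0,-1,0,0.75,-1],[0,0,0,-1.6,0,1.25,-1],[0,0,0,-2.1,0,1.8,-1],[0,0,0,-2.5,0,2.4,-1],[0,0,0,-2.85,0,3,-1],[0,0,0,-3.1,0,3.6,-1],[0,0,0,-3.2,0,3.9,-1]])

```text
time: 12.3
eef_pos: [0.6334, 0.1007, 0.1245]
orientation: [-179.9, -0.1, -94.1]
wrist_force: [-3.1, -1.5, 9.5]
gripper_width: 0.146
```

Emit:
step_arm(rows=[[0,0,0,-0.05,0,0.2,-1],[0,0,0,-0.05,0,0.3,-1],[0,0,0,-0.05,0,0.3,-1],[0,0,0,-0.05,0,0.3,-1]])

```text
time: 12.7
eef_pos: [0.6335, 0.1015, 0.1218]
orientation: [-179.8, -0.0, -94.1]
wrist_force: [-3.8, 0.7, 11.6]
gripper_width: 0.14
```

```bash
python3 - <<'E'
from h import *
st(); cv2.imwrite("pics/s4.png",vision.get_image("scene"));cv2.imwrite("pics/d4.png",vision.get_image("side"))
s=cv2.imread('pics/s4.png');cv2.imwrite('pics/c7.png',cv2.resize(s[190:340,260:420],None,fx=4,fy=4,interpolation=cv2.INTER_CUBIC))
E
```

```text
12.7 [0.6335 0.1015 0.1218] [-1.7985e+02 -4.0000e-02 -9.4080e+01] F [-3.8  0.7 11.6] w 0.14
```

View pics/c7.png

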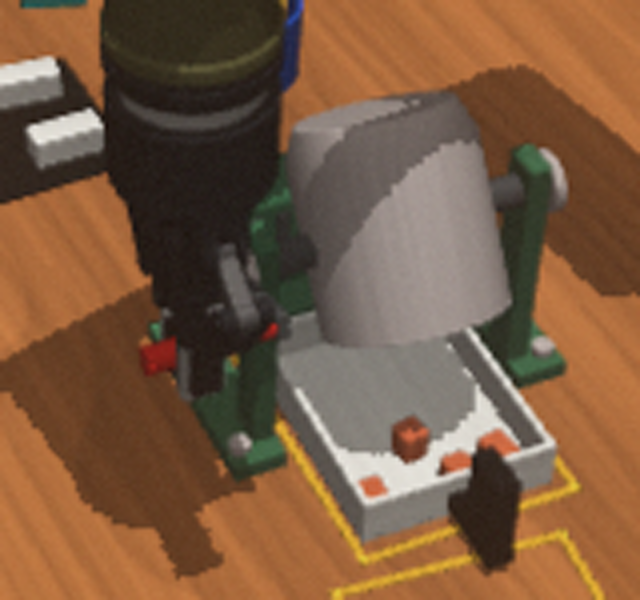

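Emit:
step_arm(rows=[[0,0,0,0.25,0,-1,-1],[0,0,0,0.6,0,-1.75,-1],[0,0,0,1.05,0,-2.4,-1],[0,0,0,1.55,0,-3,-1],[0,0,0,2.1,0,-3.5,-1],[0,0,0,2.75,0,-3.95,-1],[0,0,0,3.45,0,-4.3,-1],[0,0,0,4.2,0,-4.55,-1]])

```text
time: 13.6
eef_pos: [0.6312, 0.0636, 0.1664]
orientation: [-179.8, 0.4, -94.2]
wrist_force: [-0.1, 11.9, 3.5]
gripper_width: 0.148
```

Emit:
step_arm(rows=[[0,0,0,0.8,0,-0.15,-1],[0,0,0,1.6,0,-0.2,-1],[0,0,0,2.35,0,-0.15,-1],[0,0,0,3.1,0,0,-1],[0,0,0,3.85,0,0.25,-1],[0,0,0,4.55,0,0.55,-1],[0,0,0,5.2,0,1,-1],[0,0,0,5.8,0,1.5,-1]])

```text
time: 14.4
eef_pos: [0.628, 0.0042, 0.152]
orientation: [-179.7, 0.3, -94.2]
wrist_force: [4.4, 7.9, -0.6]
gripper_width: 0.146
```

Emit:
step_arm(rows=[[0,0,0,0.5,0,0.6,-1],[0,0,0,0.95,0,1.2,-1],[0,0,0,1.3,0,1.9,-1],[0,0,0,1.55,0,2.6,-1],[0,0,0,1.65,0,2.9,-1],[0,0,0,1.65,0,3,-1],[0,0,0,1.65,0,3,-1]])

```text
time: 15.1
eef_pos: [0.627, -0.0128, 0.1219]
orientation: [-179.7, 0.2, -94.2]
wrist_force: [2.4, 6.5, 5.4]
gripper_width: 0.145
```

```bash
python3 - <<'E'
from h import *
st(); cv2.imwrite("pics/s5.png",vision.get_image("scene"))
s=cv2.imread('pics/s5.png');cv2.imwrite('pics/c8.png',cv2.resize(s[190:340,260:420],None,fx=4,fy=4,interpolation=cv2.INTER_CUBIC))
E
```

```text
15.1 [ 0.627  -0.0128  0.1219] [-179.7     0.2   -94.16] F [2.4 6.5 5.4] w 0.145
```

View pics/c8.png

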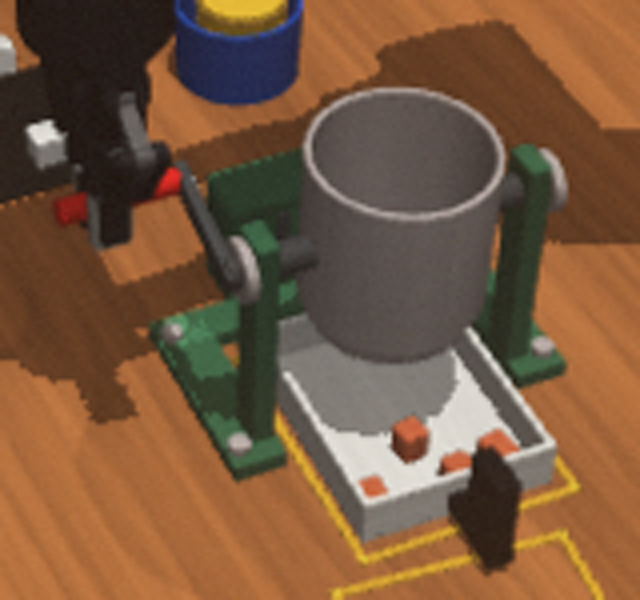

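Emit:
step_arm(rows=[[0,0,0,0,0,-0.3,0.3],[0,0,0,0,0,-0.3,0.3],[0,0,0,0,0,-4,0.3],[0,0,0,0,0,-9,0.3],[0,0,0,0,0,-14,0.6],[0,0,0,0,0,-18,1],[0,0,0,4,0,-20,1],[0,0,0,8,0,-20,1]])

```text
time: 15.95
eef_pos: [0.6204, -0.0952, 0.3243]
orientation: [-179.5, -0.1, -94.0]
wrist_force: [0.4, -1.2, 0.3]
gripper_width: 0.999
```

```bash
python3 - <<'E'
from h import *
st();print(delta([.425,-.25,.30],-94))
E
```

```text
15.95 [ 0.6204 -0.0952  0.3243] [-1.7953e+02 -1.3000e-01 -9.4020e+01] F [ 0.4 -1.2  0.3] w 0.999
(array([-0.008, -0.002, -0.   ]), array([16.8 , 18.43,  2.32]))
```

Emit:
step_arm(rows=[[0,0,0,3.5,3.5,0,1],[0,0,0,7,7,0,1],[0,0,0,10.5,10.5,0.5,1],[0,0,0,14,14,1,1],[0,0,0,16.4,18,2,1],[0,0,0,16.4,18.4,2.3,1],[0,0,0,16.4,18.4,2.3,1],[0,0,0,16.4,18.4,2.3,1]])

```text
time: 16.75
eef_pos: [0.4241, -0.2446, 0.2965]
orientation: [-179.9, -0.0, -94.2]
wrist_force: [0.6, 0.2, 0.6]
gripper_width: 1.003
```

```bash
python3 - <<'E'
from h import *
st(); a=vision.get_image("wrist");cv2.imwrite("pics/w11.png",a);st()
E
```

```text
16.75 [ 0.4241 -0.2446  0.2965] [-1.7995e+02 -1.0000e-02 -9.4160e+01] F [0.6 0.2 0.6] w 1.003
16.8 [ 0.4247 -0.2445  0.2965] [-1.7994e+02 -2.0000e-02 -9.4100e+01] F [-0.7 -0.2 -0.8] w 0.998
```

View pics/w11.png

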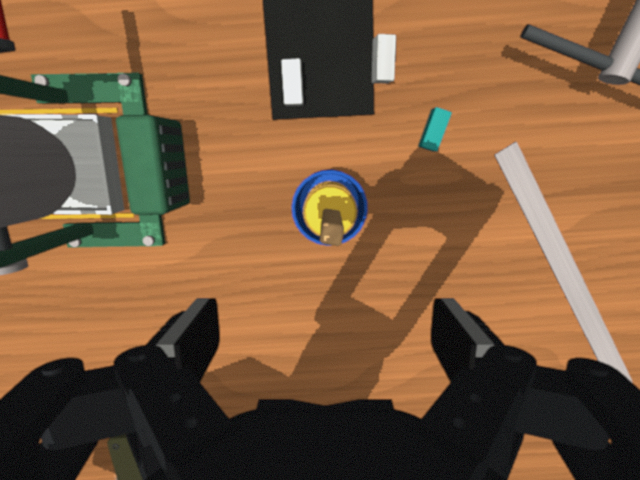

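```bash
python3 - <<'E'
import cv2
s=cv2.imread('pics/w11.png')
cv2.imwrite('pics/c9.png',cv2.resize(s[160:260,280:380],None,fx=6,fy=6,interpolation=cv2.INTER_CUBIC))
E
```

```text
(no output)
```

View pics/c9.png

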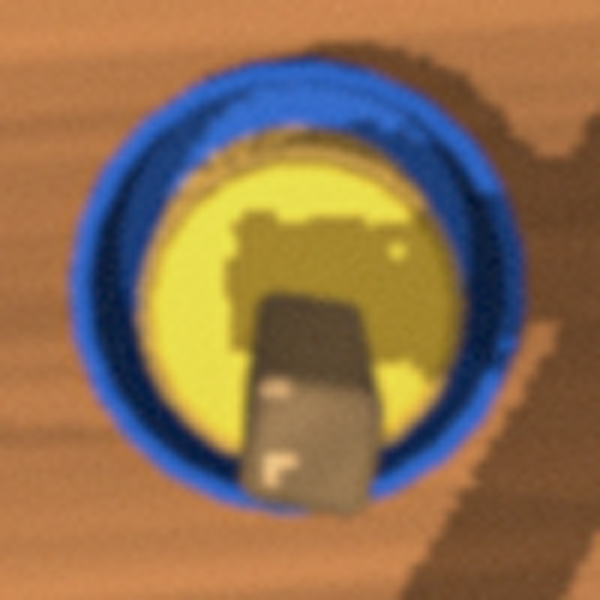

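```bash
python3 - <<'E'
from h import *
W=cal("wrist")
q=np.array([onplane(W,(280+p[0]/6,160+p[1]/6),.165)[:2] for p in [(254,380),(380,390),(370,515),(243,495)]])
print(q.round(4),q.mean(0).round(4))
for i in range(4):
    d=q[(i+1)%4]-q[i];print(np.linalg.norm(d).round(4),np.degrees(np.arctan2(d[1],d[0])).round(1))
print('cup',onplane(W,(280+298/6,160+287/6),.055)); print('head',onplane(W,(280+300/6,160+300/6),.06))
for p in [(292,81),(384,58)]: print(onplane(W,p,.023).round(4))
E
```

```text
[[ 0.4341 -0.2446]
 [ 0.4316 -0.261 ]
 [ 0.4146 -0.2587]
 [ 0.4186 -0.242 ]] [ 0.4247 -0.2516]
0.0166 -98.7
0.0171 172.2
0.0172 76.7
0.0157 -9.5
cup [ 0.4281522  -0.25152495  0.055     ]
head [ 0.42658386 -0.25170894  0.06      ]
[ 0.5638 -0.2203  0.023 ]
[ 0.5794 -0.3202  0.023 ]
```

```bash
python3 - <<'E'
from h import *
print(delta([.425,-.2516,.126],-99))
E
```

```text
(array([-0.001, -0.   ,  0.086]), array([ 0.7 , -0.06, 17.05]))
```

Emit:
step_arm(rows=[[0,0,0.086,0.7,-0.06,3,0.2],[0,0,0.086,0.7,-0.06,6,0.2],[0,0,0.086,0.7,-0.06,9,0.2],[0,0,0.086,0.7,-0.06,9,0.2],[0,0,0.086,0.7,-0.06,13,0.2],[0,0,0.086,0.7,-0.06,17,0.2],[0,0,0.086,0.7,-0.06,17,0.2]])

```text
time: 17.5
eef_pos: [0.4222, -0.2494, 0.1233]
orientation: [179.6, 0.2, -99.0]
wrist_force: [-0.6, 0.3, -0.3]
gripper_width: 0.599
```

```bash
python3 - <<'E'
from h import *
st(); a=vision.get_image("wrist");cv2.imwrite("pics/w12.png",a)
E
```

```text
17.5 [ 0.4222 -0.2494  0.1233] [179.59   0.21 -98.98] F [-0.6  0.3 -0.3] w 0.599
```

View pics/w12.png

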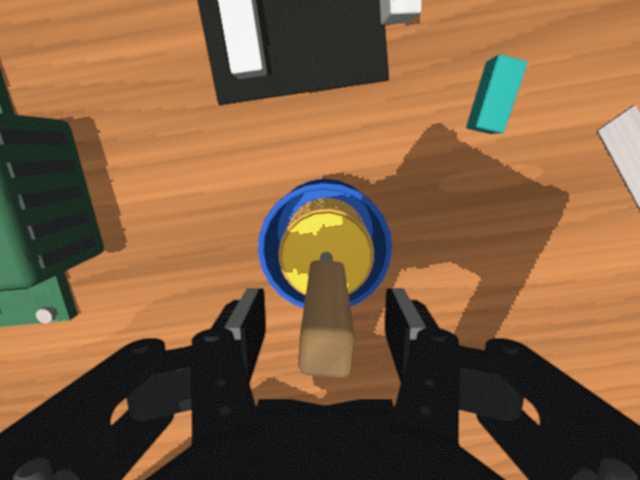

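Emit:
step_arm(rows=[[0,0,0,0,0,0,-1],[0,0,0,0,0,0,-1],[0,0,0,0,0,0,-1],[0,0,0,0,0,0,-1],[0,0,0,0,0,-2,-1],[0,0,0,0,0,-6,-1],[0,0,0,0,0,-10,-1],[0,0,0,0,0,-14,-1]], squeeze=50)

```text
time: 18.35
eef_pos: [0.4233, -0.2514, 0.2681]
orientation: [-180.0, -0.0, -99.1]
wrist_force: [0.6, -0.2, -1.3]
gripper_width: 0.203
```

Emit:
step_arm(rows=[[0,0,0,0,0,-4,-1],[0,0,0,0,0,-8,-1],[0,0,0,0,0,-8,-1],[0,0,0,0,0,-8,-1]])

```text
time: 18.75
eef_pos: [0.4239, -0.2518, 0.3476]
orientation: [-179.8, -0.1, -99.1]
wrist_force: [-0.1, -0.1, -1.4]
gripper_width: 0.201
```

```bash
python3 - <<'E'
from h import *
st(); cv2.imwrite("pics/s6.png",vision.get_image("scene"));cv2.imwrite("pics/d6.png",vision.get_image("side"))
E
```

```text
18.75 [ 0.4239 -0.2518  0.3476] [-1.7982e+02 -9.0000e-02 -9.9070e+01] F [-0.1 -0.1 -1.4] w 0.201
```

View pics/s6.png

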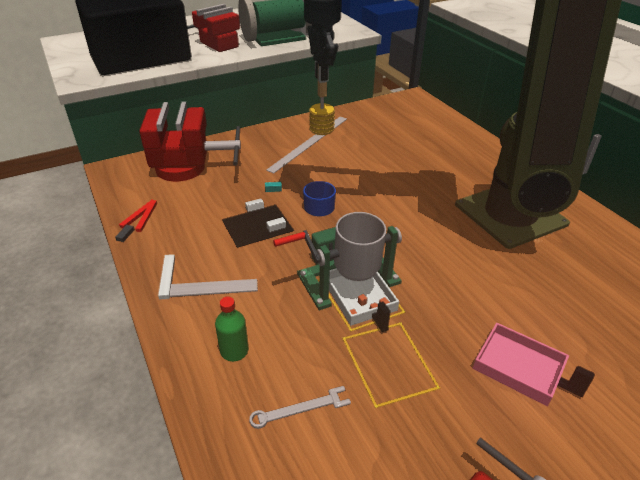

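View pics/d6.png

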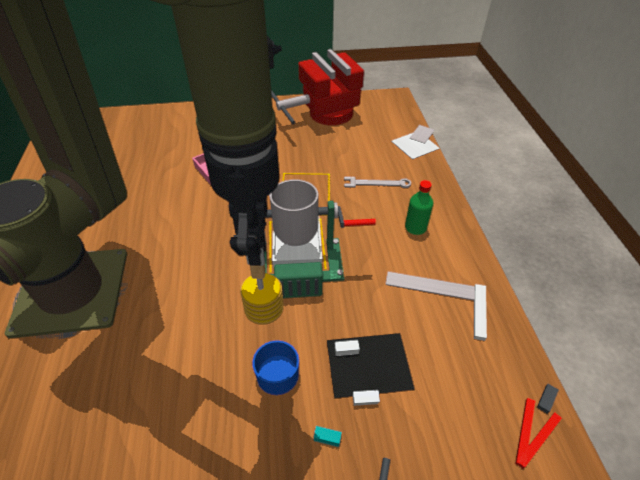

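Emit:
step_arm(rows=[[0,0,0,-4,-0.3,0,-1],[0,0,0,-8,-0.6,0,-1],[0,0,0,-12,-0.9,0,-1],[0,0,0,-16,-1.2,0,-1],[0,0,0,-20,-1.5,0,-1],[0,0,0,-24,-1.8,0,-1],[0,0,0,-28,-2,0,-1],[0,0,0,-31,-2.2,0,-1]])

```text
time: 19.65
eef_pos: [0.4932, 0.0534, 0.3439]
orientation: [179.8, -0.0, -99.0]
wrist_force: [-0.5, -0.4, -1.1]
gripper_width: 0.204
```

Emit:
step_arm(rows=[[0,0,0,0,0,0,-1],[0,0,0,0,0,0,-1],[0,0,0,0,0,0,-1]])

```text
time: 19.95
eef_pos: [0.4935, 0.0504, 0.3449]
orientation: [179.9, -0.1, -99.1]
wrist_force: [-0.2, -0.1, -1.2]
gripper_width: 0.203
```

```bash
python3 - <<'E'
from h import *
st(); cv2.imwrite("pics/s7.png",vision.get_image("scene"));cv2.imwrite("pics/d7.png",vision.get_image("side"))
print(delta([.494,.0515,.3476],-99))
a=cv2.imread("pics/s7.png")[80:320,240:440];b=cv2.imread("pics/d7.png")[80:320,200:400]
cv2.imwrite("pics/c10.png",cv2.resize(np.hstack([a,b]),None,fx=2,fy=2))
S=cal("scene");D=cal("side")
print(proj(S,[[.494,.0515,.175],[.494,.0515,.225]]),proj(D,[[.494,.0515,.175],[.494,.0515,.225]]))
E
```

```text
19.95 [0.4935 0.0504 0.3449] [ 1.7986e+02 -6.0000e-02 -9.9090e+01] F [-0.2 -0.1 -1.2] w 0.203
(array([ 0.001, -0.001, -0.003]), array([-0.14,  0.01, -0.21]))
[[359.96186655 225.70408451]
 [361.57272316 205.35223455]] [[293.87090209 193.90702843]
 [292.85471421 174.83907275]]
```

View pics/c10.png

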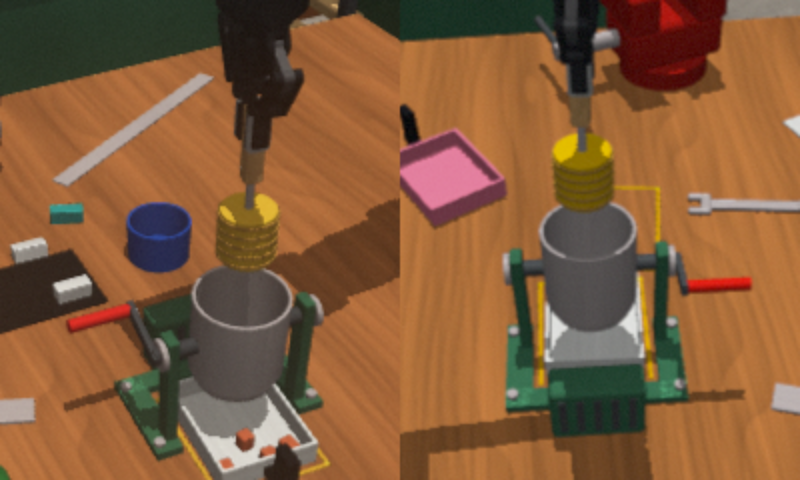

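Emit:
step_arm(rows=[[0,0,0,-0.1,-0.3,1,-1],[0,0,0,-0.1,-0.3,4,-1],[0,0,0,-0.1,-0.3,7,-1],[0,0,0,-0.1,-0.3,10,-1],[0,0,0,-0.1,-0.3,12.5,-1],[0,0,0,-0.1,-0.3,13.5,-1],[0,0,0,-0.1,-0.3,14,-1]])

```text
time: 20.75
eef_pos: [0.4968, 0.0511, 0.2048]
orientation: [179.9, -0.0, -99.1]
wrist_force: [0.1, 0.4, -0.0]
gripper_width: 0.201
```

Emit:
step_arm(rows=[[0,0,0,0,0,0.4,-1],[0,0,0,0,0,0.8,-1],[0,0,0,0,0,0.8,-1]])

```text
time: 21.05
eef_pos: [0.4978, 0.0516, 0.1985]
orientation: [-179.9, 0.0, -99.1]
wrist_force: [0.1, 0.2, -1.2]
gripper_width: 0.206
```

Emit:
step_arm(rows=[[0,0,0,0,0,0.4,-1],[0,0,0,0,0,0.6,-1],[0,0,0,0,0,0.6,-1]])

```text
time: 21.35
eef_pos: [0.4985, 0.0521, 0.1938]
orientation: [-179.8, 0.1, -99.1]
wrist_force: [-2.7, 1.2, 8.0]
gripper_width: 0.197
```

Emit:
step_arm(rows=[[0,0,0,0,0.2,0,-1],[0,0,0,0,0.3,0.2,-1],[0,0,0,0,0.3,0.4,-1],[0,0,0,0,0.3,0.4,-1]])

```text
time: 21.75
eef_pos: [0.4984, 0.0535, 0.1931]
orientation: [-179.4, 0.2, -99.1]
wrist_force: [-2.0, 3.9, 23.9]
gripper_width: 0.2
```

```bash
python3 - <<'E'
from h import *
st(); cv2.imwrite("pics/s8.png",vision.get_image("scene"));cv2.imwrite("pics/d8.png",vision.get_image("side"))
a=cv2.imread("pics/s8.png")[120:320,270:430];b=cv2.imread("pics/d8.png")[120:320,220:380]
cv2.imwrite("pics/c11.png",cv2.resize(np.hstack([a,b]),None,fx=2.5,fy=2.5))
S=cal("scene");D=cal("side")
print(proj(S,[.494,.0515,.155]),proj(D,[.494,.0515,.155]))
E
```

```text
21.75 [0.4984 0.0535 0.1931] [-179.43    0.25  -99.08] F [-2.   3.9 23.9] w 0.2
[[359.34554628 233.49078473]] [[294.25474595 201.10955235]]
```

View pics/c11.png

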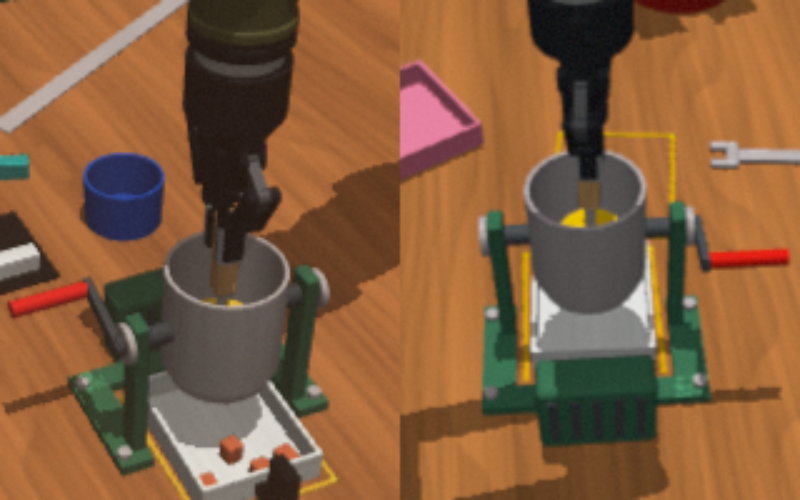

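Emit:
step_arm(rows=[[0,0,0,0,0,-3,-1],[0,0,0,0,0,-7,-1],[0,0,0,0,0,-11,-1],[0,0,0,0,0,-13,-1],[0,0,0,0,0,-13,-1]])

```text
time: 22.35
eef_pos: [0.4967, 0.0522, 0.3219]
orientation: [-179.5, 0.1, -99.1]
wrist_force: [0.3, -0.1, -1.7]
gripper_width: 0.203
```

Emit:
step_arm(rows=[[0,0,0,0,0,3,-1],[0,0,0,0,0,7,-1],[0,0,0,0,0,10.5,-1],[0,0,0,0,0,12,-1],[0,0,0,0,0,12.7,-1],[0,0,0,0,0,12.7,-1],[0,0,0,0,0,12.7,-1]])

```text
time: 23.05
eef_pos: [0.4939, 0.0518, 0.1922]
orientation: [-180.0, -0.0, -99.0]
wrist_force: [-4.6, -0.9, 16.6]
gripper_width: 0.203
```

Emit:
step_arm(rows=[[0,0,0,0,0,-3,-1],[0,0,0,0,0,-7,-1],[0,0,0,0,0,-11,-1],[0,0,0,0,0,-12.7,-1],[0,0,0,0,0,-12.7,-1]])

```text
time: 23.55
eef_pos: [0.4957, 0.0522, 0.3198]
orientation: [-179.7, 0.1, -99.1]
wrist_force: [0.7, -1.0, -0.5]
gripper_width: 0.205
```

Emit:
step_arm(rows=[[0,0,0,0,0,3,-1],[0,0,0,0,0,7,-1],[0,0,0,0,0,10.5,-1],[0,0,0,0,0,12,-1],[0,0,0,0,0,12.8,-1],[0,0,0,0,0,12.8,-1],[0,0,0,0,0,12.8,-1]])

```text
time: 24.25
eef_pos: [0.4939, 0.0515, 0.1907]
orientation: [-180.0, -0.1, -99.0]
wrist_force: [-3.5, -1.8, 18.4]
gripper_width: 0.201
```

Emit:
step_arm(rows=[[0,0,0,0,0,-3,-1],[0,0,0,0,0,-7,-1],[0,0,0,0,0,-11,-1],[0,0,0,0,0,-12.7,-1],[0,0,0,0,0,-12.7,-1]])

```text
time: 24.75
eef_pos: [0.4951, 0.0521, 0.3175]
orientation: [-179.9, 0.0, -99.1]
wrist_force: [0.4, 0.4, 0.2]
gripper_width: 0.199
```

Emit:
step_arm(rows=[[0,0,0,0,0,3,-1],[0,0,0,0,0,7,-1],[0,0,0,0,0,10.5,-1],[0,0,0,0,0,12,-1],[0,0,0,0,0,12.8,-1],[0,0,0,0,0,12.8,-1],[0,0,0,0,0,12.8,-1]])

```text
time: 25.45
eef_pos: [0.4945, 0.0516, 0.1895]
orientation: [-179.9, -0.0, -99.0]
wrist_force: [-2.4, -1.3, 19.8]
gripper_width: 0.206
```

Emit:
step_arm(rows=[[0,0,0,0,0,-3,-1],[0,0,0,0,0,-7,-1],[0,0,0,0,0,-11,-1],[0,0,0,0,0,-13,-1],[0,0,0,0,0,-13,-1]])

```text
time: 25.95
eef_pos: [0.495, 0.0521, 0.3192]
orientation: [-179.9, 0.0, -99.1]
wrist_force: [0.3, 1.0, -1.7]
gripper_width: 0.208
```

Emit:
step_arm(rows=[[0,0,0,0,0,-2.5,-1],[0,0,0,0,0,-2.5,-1],[0,0,0,0,0,-2.5,-1],[0,0,0,0,0,-2.5,-1]])

```text
time: 26.35
eef_pos: [0.4932, 0.052, 0.3412]
orientation: [179.7, -0.0, -99.1]
wrist_force: [0.1, 0.0, -0.4]
gripper_width: 0.204
```

```bash
python3 - <<'E'
from h import *
st(); cv2.imwrite("pics/s9.png",vision.get_image("scene"));cv2.imwrite("pics/d9.png",vision.get_image("side"))
a=cv2.imread("pics/s9.png")[80:280,270:430];b=cv2.imread("pics/d9.png")[60:260,220:380]
cv2.imwrite("pics/c12.png",cv2.resize(np.hstack([a,b]),None,fx=2.5,fy=2.5))
S=cal("scene");D=cal("side")
Y=np.array([[20,100,100],[35,255,255]])
for n,C,im in [('s',S,cv2.imread("pics/s9.png")),('d',D,cv2.imread("pics/d9.png"))]:
    m=cv2.inRange(cv2.cvtColor(im,cv2.COLOR_BGR2HSV),*Y); x0,y0,w,h=(270,80,160,160) if n=='s' else (220,60,160,160)
    k,l,stt,cc=cv2.connectedComponentsWithStats(m[y0:y0+h,x0:x0+w]); i=1+np.argmax(stt[1:,4]); print(n,stt[i],cc[i]+[x0,y0])
    print(proj(C,[[.495,.0521,.195],[.495,.0521,.25]]).tolist())
    globals()['p'+n]=cc[i]+[x0,y0]
print(tri(S,ps,D,pd))
E
```

```text
26.35 [0.4932 0.052  0.3412] [ 1.7974e+02 -5.0000e-02 -9.9070e+01] F [ 0.1  0.  -0.4] w 0.204
s [ 85  95  29  18 385] [369.40779221 183.83636364]
[[360.3104259683918, 218.02978339293097], [362.12565155090925, 194.9770431247185]]
d [ 51  85  30  39 744] [283.97983871 162.00403226]
[[293.9412969068669, 186.23017138187154], [292.8034212797441, 164.45329191487485]]
(array([0.47693969, 0.04433542, 0.26437829]), np.float64(0.002714118805598002))
```

View pics/c12.png

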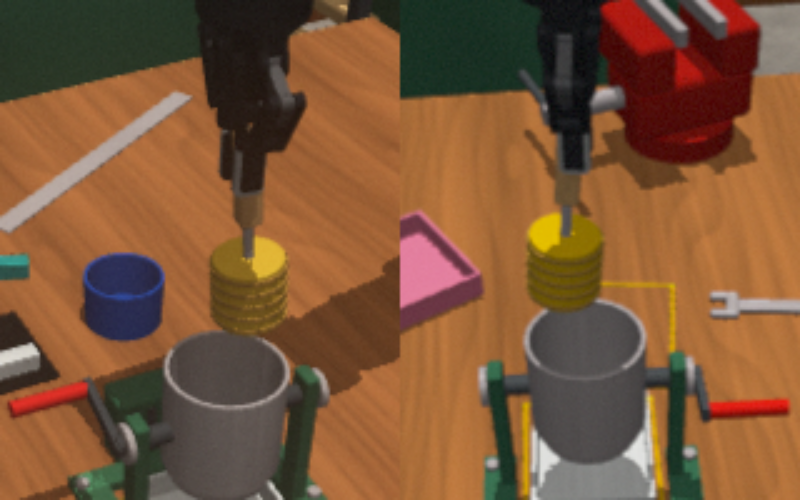

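Emit:
step_arm(rows=[[0.06,0,0,0,0,0,-1],[0.11,0,0,0,0,0,-1],[0.11,0,0,0,0,0,-1],[0.11,0,0,0,0,0,-1]])

```text
time: 26.85
eef_pos: [0.494, 0.0522, 0.3436]
orientation: [-173.8, -0.0, -99.1]
wrist_force: [-0.5, -0.3, -0.3]
gripper_width: 0.204
```

```bash
cat > br.py <<'E'
from h import *
import sys
tag=sys.argv[1]
o=st(); a=vision.get_image("scene");b=vision.get_image("side")
S=cal("scene");D=cal("side"); p=o["eef_pos"]
# mark projected vertical line below TCP
cr=[]
for C,im in((S,a),(D,b)):
    q=proj(C,[[p[0],p[1],p[2]-d] for d in (0,.025,.05,.075,.1,.125)])
    print(q.round(0).tolist())
    for x,y in q: cv2.circle(im,(int(round(x)),int(round(y))),1,(255,0,255),-1)
    c=q[3].astype(int); x0=max(0,c[0]-65);y0=max(0,c[1]-80); cr.append(cv2.resize(im[y0:y0+160,x0:x0+130],None,fx=3,fy=3,interpolation=cv2.INTER_CUBIC))
cv2.imwrite(f"pics/{tag}.png",np.hstack(cr))
E
python3 br.py br1
```

```text
26.85 [0.494  0.0522 0.3436] [-1.7378e+02 -1.0000e-02 -9.9050e+01] F [-0.5 -0.3 -0.3] w 0.204
[[366.0, 152.0], [365.0, 164.0], [364.0, 175.0], [363.0, 187.0], [362.0, 198.0], [362.0, 208.0]]
[[290.0, 122.0], [291.0, 134.0], [291.0, 146.0], [292.0, 157.0], [292.0, 167.0], [293.0, 177.0]]
```

View pics/br1.png

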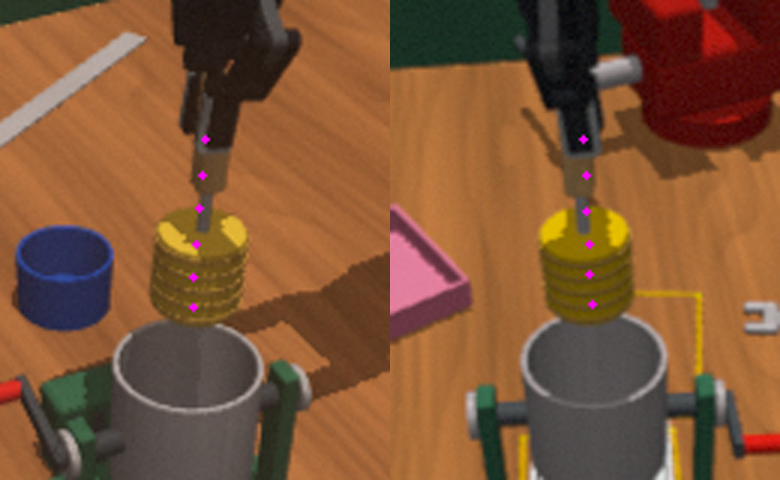

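```bash
python3 - <<'E'
from h import *
print(delta([.4285,-.2514,.30],rot=[-172.7,0,-99]))
print(manip.get_obs()["qpos"].round(1))
E
```

```text
(array([ 0.018, -0.   , -0.001]), array([31.01,  2.23,  4.16]))
[  2.    3.9  88.2  -1.2  81.8 101.2]
```

Emit:
step_arm(rows=[[0.018,0,0,4,0,0,-1],[0.018,0,0,8,0.5,0,-1],[0.018,0,0,12,1,0,-1],[0.018,0,0,16,1.4,0,-1],[0.018,0,0,20,1.8,1,-1],[0.018,0,0,24,2.2,2,-1],[0.018,0,0,28,2.2,3,-1],[0.018,0,0,31,2.2,4.2,-1]])

```text
time: 27.75
eef_pos: [0.4285, -0.2544, 0.2997]
orientation: [-172.6, -0.0, -99.2]
wrist_force: [0.9, 1.4, -0.9]
gripper_width: 0.204
```

Emit:
step_arm(rows=[[0,0,0,0,0,0,-1],[0,0,0,0,0,0,-1],[0,0,0,0,0,0,-1]])

```text
time: 28.05
eef_pos: [0.4289, -0.2509, 0.3]
orientation: [-172.7, 0.0, -99.1]
wrist_force: [-0.6, -0.0, -1.2]
gripper_width: 0.202
```

```bash
python3 br.py br2; python3 - <<'E'
from h import *
print(delta([.4285,-.2514,.175],rot=[-172.7,0,-99]))
E
```

```text
28.05 [ 0.4289 -0.2509  0.3   ] [-1.7267e+02  4.0000e-02 -9.9050e+01] F [-0.6 -0.  -1.2] w 0.202
[[319.0, 99.0], [319.0, 110.0], [319.0, 119.0], [319.0, 129.0], [319.0, 139.0], [319.0, 148.0]]
[[264.0, 276.0], [266.0, 287.0], [267.0, 297.0], [269.0, 307.0], [270.0, 316.0], [271.0, 324.0]]
(array([-0.001,  0.   ,  0.   ]), array([ 0.09,  1.64, 12.42]))
```

View pics/br2.png

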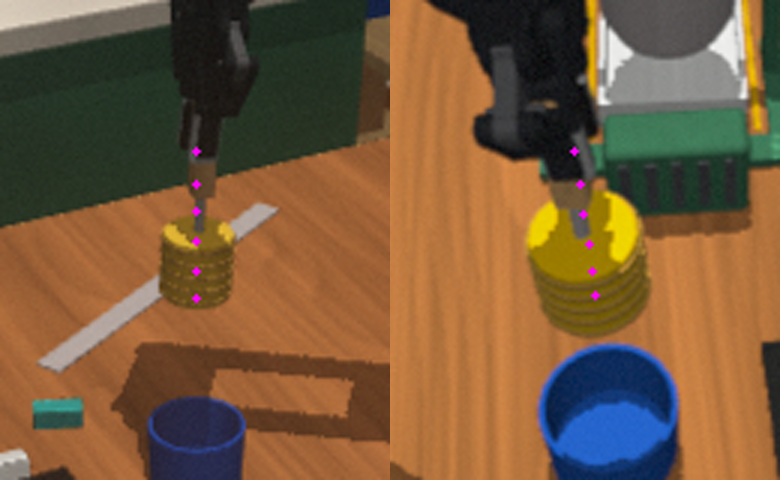

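Emit:
step_arm(rows=[[0,0,0,0.1,0.5,4,-1],[0,0,0,0.1,1,8,-1],[0,0,0,0.1,1.6,12,-1],[0,0,0,0.1,1.95,15,-1],[0,0,0,0.1,2.15,16.5,-1],[0,0,0,0.1,2.2,17,-1],[0,0,0,0.1,2.2,17,-1]])

```text
time: 28.85
eef_pos: [0.4286, -0.2516, 0.1284]
orientation: [-172.7, 0.0, -99.0]
wrist_force: [0.2, -0.5, -1.0]
gripper_width: 0.203
```

Emit:
step_arm(rows=[[0,0,0,0,0.05,0.3,-1],[0,0,0,0,0.05,0.5,-1],[0,0,0,0,0.05,0.5,-1]])

```text
time: 29.15
eef_pos: [0.4295, -0.253, 0.1249]
orientation: [-172.5, -0.1, -99.1]
wrist_force: [-1.0, 0.3, 3.1]
gripper_width: 0.204
```

```bash
python3 br.py br3
```

```text
29.15 [ 0.4295 -0.253   0.1249] [-1.725e+02 -8.000e-02 -9.906e+01] F [-1.   0.3  3.1] w 0.204
[[318.0, 165.0], [318.0, 174.0], [318.0, 182.0], [318.0, 190.0], [318.0, 198.0], [318.0, 206.0]]
[[274.0, 341.0], [275.0, 349.0], [276.0, 356.0], [277.0, 362.0], [278.0, 369.0], [279.0, 375.0]]
```

View pics/br3.png

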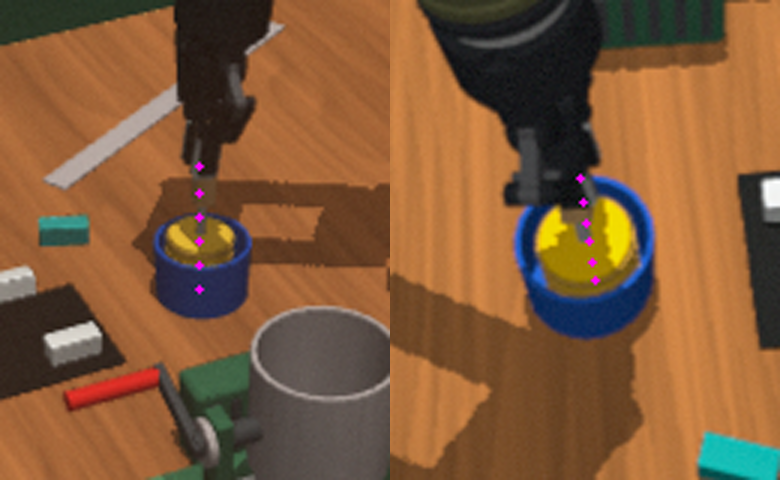

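Emit:
step_arm(rows=[[0,0,0,0,0,0,-0.2],[0,0,0,0,0,0,0.2],[0,0,0,0,0,0,0.4],[0,0,0,0,0,0,0.4],[0,0,0,0,-0.5,-4,0.4],[0,0,0,0,-1,-8,0.4],[0,0,0,0,-1.6,-12,0.4],[-0.13,0,0,0,-2,-16,1]])

```text
time: 30.05
eef_pos: [0.424, -0.2507, 0.2835]
orientation: [-179.9, 0.1, -99.2]
wrist_force: [1.5, -0.8, -0.7]
gripper_width: 0.848
```

```bash
python3 - <<'E'
from h import *
st(); cv2.imwrite("pics/s10.png",vision.get_image("scene")); cv2.imwrite("pics/d10.png",vision.get_image("side"))
print(delta([.575,-.27,.28],-94))
E
```

```text
30.05 [ 0.424  -0.2507  0.2835] [-1.7993e+02  8.0000e-02 -9.9170e+01] F [ 1.5 -0.8 -0.7] w 0.848
(array([-0.014, -0.005, -0.087]), array([ -0.74, -14.29,   1.01]))
```

View pics/s10.png

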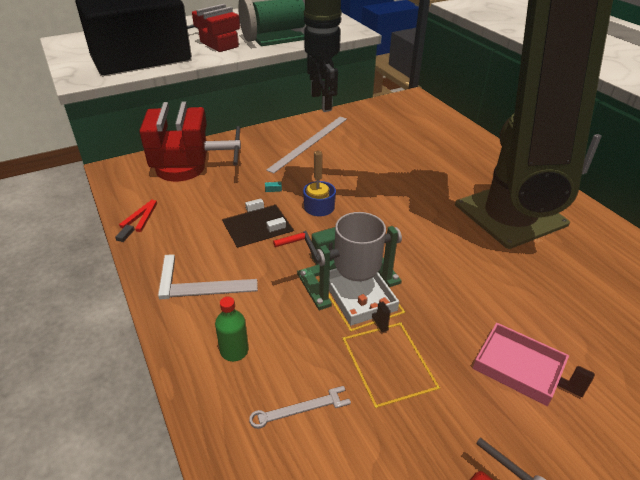

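View pics/d10.png

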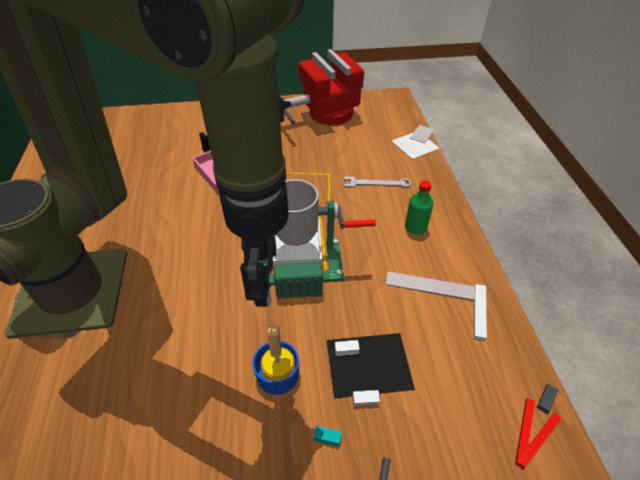

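Emit:
step_arm(rows=[[0,0,-0.04,-0.3,-4,0,1],[0,0,-0.087,-0.6,-8,0.4,1],[0,0,-0.087,-0.7,-12,0.8,1],[0,0,-0.087,-0.7,-14.3,1,1],[0,0,-0.087,-0.7,-14.3,1,1],[0,0,-0.087,-0.7,-14.3,1,1],[0,0,-0.087,-0.7,-14.3,1,1]])

```text
time: 30.85
eef_pos: [0.569, -0.2674, 0.2723]
orientation: [-179.8, 0.0, -94.1]
wrist_force: [-0.6, 0.5, -1.5]
gripper_width: 0.996
```

```bash
cat > bl.py <<'E'
from h import *
import sys
o=st(); a=vision.get_image("wrist");cv2.imwrite(f"pics/{sys.argv[1]}.png",a);W=cal("wrist",o)
hsv=cv2.cvtColor(a,cv2.COLOR_BGR2HSV)
m=cv2.inRange(hsv,(0,0,150),(180,50,255));m[300:]=0
cs,_=cv2.findContours(m,cv2.RETR_EXTERNAL,cv2.CHAIN_APPROX_NONE)
for c in cs:
    if 300<cv2.contourArea(c)<12000:
        r=cv2.minAreaRect(c); bx=cv2.boxPoints(r); q=np.array([onplane(W,p,.023)[:2] for p in bx]); 
        e=[q[(i+1)%4]-q[i] for i in range(4)]; k=np.argmax([np.linalg.norm(v) for v in e]); l=e[k]
        print(np.round(r[0]),cv2.contourArea(c),'ctr',q.mean(0).round(4),'len',np.linalg.norm(l).round(4),np.linalg.norm(e[(k+1)%4]).round(4),'ang',(np.degrees(np.arctan2(l[1],l[0]))%180).round(1))
E
python3 bl.py w13
```

```text
30.85 [ 0.569  -0.2674  0.2723] [-1.7977e+02  4.0000e-02 -9.4060e+01] F [-0.6  0.5 -1.5] w 0.996
[498. 288.] 693.0 ctr [ 0.4625 -0.4669] len 0.0498 0.0262 ang 28.2
[ 51. 273.] 3072.0 ctr [0.5171 0.0569] len 0.1209 0.0643 ang 84.9
[282. 218.] 671.0 ctr [ 0.5635 -0.2203] len 0.0457 0.0203 ang 178.2
[373. 197.] 596.0 ctr [ 0.5804 -0.3228] len 0.0442 0.0202 ang 178.4
[620. 187.] 2021.0 ctr [ 0.5703 -0.5927] len 0.1142 0.0286 ang 158.4
[133.  60.] 4030.5 ctr [ 0.7332 -0.0861] len 0.1187 0.0337 ang 158.8
```

View pics/w13.png

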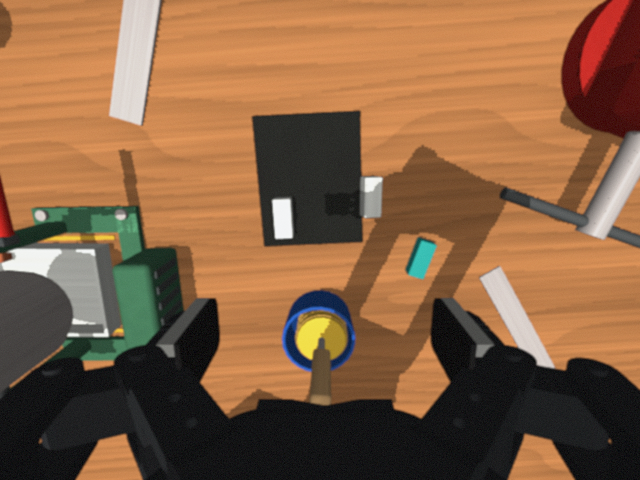

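```bash
python3 - <<'E'
from h import *
print(delta([.5635,-.2203,.007],-91.8))
E
```

```text
(array([-0.005,  0.   , -0.04 ]), array([-4.66,  1.01, 26.57]))
```

Emit:
step_arm(rows=[[0,0,-0.04,-2,0.5,4,0.2],[0,0,-0.04,-4,0.9,8,0.2],[0,0,-0.04,-4.7,0.9,12,0.2],[0,0,-0.04,-4.7,0.9,16,0.2],[0,0,-0.04,-4.7,0.9,18,0.2],[0,0,-0.04,-4.7,0.9,18,0.2],[0,0,-0.04,-4.7,0.9,18,0.2]])

```text
time: 31.6
eef_pos: [0.5655, -0.2206, 0.0937]
orientation: [-179.6, -0.0, -91.8]
wrist_force: [-0.5, 0.5, -0.3]
gripper_width: 0.597
```

```bash
python3 bl.py w14;python3 - <<'E'
from h import *
print(delta([.5635,-.2203,.007],-91.8))
E
```

```text
31.6 [ 0.5655 -0.2206  0.0937] [-1.7964e+02 -2.0000e-02 -9.1780e+01] F [-0.5  0.5 -0.3] w 0.597
[322. 260.] 2069.5 ctr [ 0.5637 -0.2197] len 0.0449 0.0213 ang 178.8
[485. 229.] 1944.5 ctr [ 0.5804 -0.3212] len 0.0465 0.0189 ang 176.5
[47. 37.] 4516.0 ctr [ 0.694 -0.076] len 0.0422 0.0329 ang 157.7
(array([-0.008, -0.001,  0.   ]), array([-0.07,  0.37,  8.75]))
```

View pics/w14.png

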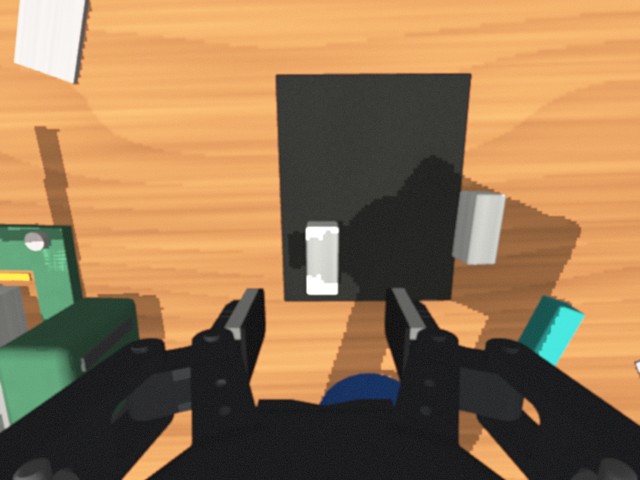

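Emit:
step_arm(rows=[[0,0,0,-0.05,0.2,4,0.2],[0,0,0,-0.05,0.2,7.5,0.2],[0,0,0,-0.05,0.2,8.6,0.2],[0,0,0,-0.05,0.2,8.6,0.2],[0,0,0,-0.05,0.2,8.6,-1],[0,0,0,-0.05,0.2,8.6,-1],[0,0,0,-0.05,0.2,8.6,-1],[0,0,0,-0.05,0.2,8.6,-1]], squeeze=50)

```text
time: 32.45
eef_pos: [0.5661, -0.2207, 0.0092]
orientation: [-179.4, -0.1, -91.7]
wrist_force: [-0.8, -0.3, 7.0]
gripper_width: 0.22
```

Emit:
step_arm(rows=[[0,0,0,0,0,-4,-1],[0,0,0,0,0,-8,-1],[0,0,0,0,0,-12,-1],[0,0,0,0,0,-16,-1],[0,0,0,0,0,-20,-1],[0,0,0,0,0,-24,-1]])

```text
time: 33.05
eef_pos: [0.5626, -0.2195, 0.2494]
orientation: [-179.6, -0.0, -91.7]
wrist_force: [0.4, -0.2, -0.7]
gripper_width: 0.222
```

```bash
python3 bl.py w15;python3 - <<'E'
from h import *
print(delta([.495,.0525,.245],-94))
E
```

```text
33.05 [ 0.5626 -0.2195  0.2494] [-1.796e+02 -4.000e-02 -9.175e+01] F [ 0.4 -0.2 -0.7] w 0.222
[541. 291.] 535.0 ctr [ 0.4693 -0.4599] len 0.0361 0.0264 ang 27.6
[324. 286.] 1206.0 ctr [ 0.4825 -0.2183] len 0.055 0.0309 ang 88.3
[ 70. 267.] 3762.5 ctr [0.5128 0.0593] len 0.1268 0.0736 ang 85.3
[422. 195.] 685.0 ctr [ 0.5802 -0.3225] len 0.0451 0.0187 ang 177.4
[172.  50.] 3742.0 ctr [ 0.7223 -0.0809] len 0.0967 0.0362 ang 160.7
(array([-0.019, -0.006,  0.039]), array([-27.14,   7.97,   0.92]))
```

View pics/w15.png

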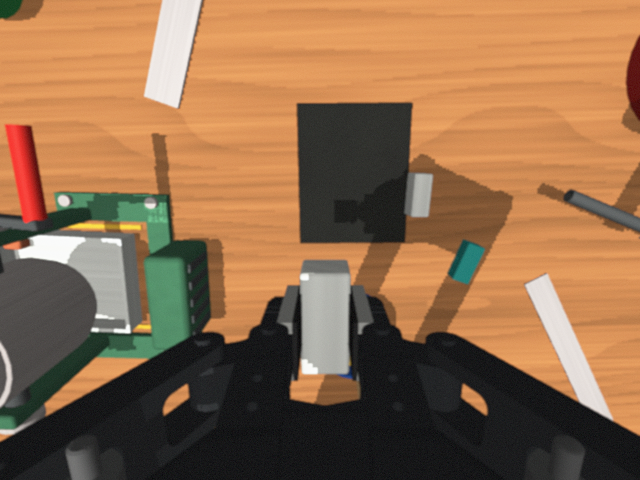

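Emit:
step_arm(rows=[[0,0,0,-4,1,-0.5,-1],[0,0,0.039,-8,2.4,-1,-1],[0,0,0.039,-12,3.6,-1,-1],[0,0,0.039,-16,4.8,-1,-1],[0,0,0.039,-20,6,0,-1],[0,0,0.039,-24,7.2,0,-1],[0,0,0.039,-27.1,8,0,-1],[0,0,0.039,-27.1,8,0,-1]])

```text
time: 33.9
eef_pos: [0.4896, 0.0571, 0.2468]
orientation: [-179.7, 0.1, -93.7]
wrist_force: [0.0, -0.7, -0.8]
gripper_width: 0.221
```

Emit:
step_arm(rows=[[0,0,0,0,0,0,-1],[0,0,0,0,0,0,-1],[0,0,0,0,0,0,-1]])

```text
time: 34.2
eef_pos: [0.4917, 0.0526, 0.2465]
orientation: [-179.6, -0.0, -94.1]
wrist_force: [-0.2, 0.4, -1.0]
gripper_width: 0.22
```

```bash
python3 br.py br4;python3 - <<'E'
from h import *
print(delta([.4945,.0515,.14],-94))
E
```

```text
34.2 [0.4917 0.0526 0.2465] [-1.7964e+02 -1.0000e-02 -9.4070e+01] F [-0.2  0.4 -1. ] w 0.22
[[364.0, 196.0], [363.0, 207.0], [362.0, 217.0], [361.0, 227.0], [360.0, 237.0], [360.0, 246.0]]
[[291.0, 166.0], [292.0, 176.0], [292.0, 186.0], [293.0, 195.0], [293.0, 204.0], [294.0, 212.0]]
(array([-0.006, -0.   , -0.001]), array([ 0.09, -0.24, 10.63]))
```

View pics/br4.png

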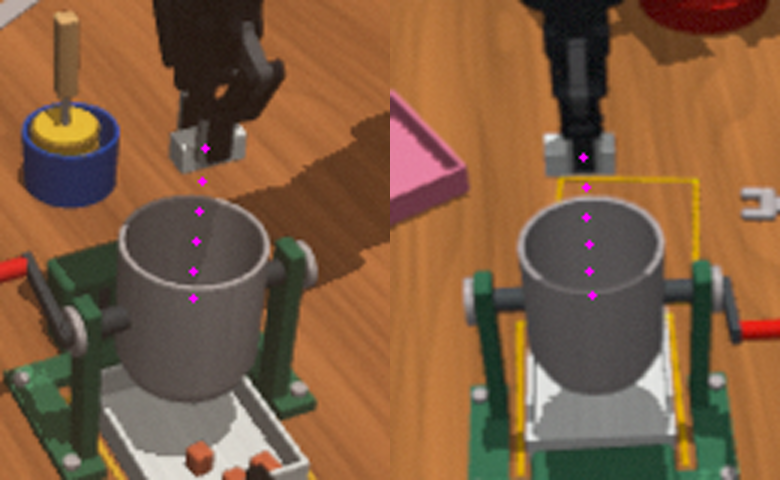

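Emit:
step_arm(rows=[[0,0,0,0.1,-0.3,3,-1],[0,0,0,0.1,-0.3,6,-1],[0,0,0,0.1,-0.3,9,-1],[0,0,0,0.1,-0.3,10.5,-1],[0,0,0,0.1,-0.3,10.5,-1],[0,0,0,0.1,-0.3,10.5,-0.25],[0,0,0,0.1,-0.3,10.5,-0.25],[0,0,0,0.1,-0.3,10.5,-0.25]])

```text
time: 35.1
eef_pos: [0.4959, 0.0523, 0.1426]
orientation: [-179.5, 0.0, -94.0]
wrist_force: [-0.6, 0.5, 0.1]
gripper_width: 0.377
```

Emit:
step_arm(rows=[[0,0,0,0,0,0,-0.25],[0,0,0,0,0,-4,-0.25],[0,0,0,0,0,-8,-0.25],[0,0,0,0,0,-12,-0.25],[0,0,0,4,0,-14,0.2],[0,0,0,8,0,-16,0.2]])

```text
time: 35.7
eef_pos: [0.4888, -0.0274, 0.3039]
orientation: [-179.5, -0.0, -93.8]
wrist_force: [0.4, 0.6, -0.6]
gripper_width: 0.601
```

```bash
python3 - <<'E'
from h import *
st(); a=vision.get_image("scene");b=vision.get_image("side")
cv2.imwrite("pics/c13.png",cv2.resize(np.hstack([a[190:330,290:430],b[150:290,230:370]]),None,fx=2.8,fy=2.8,interpolation=cv2.INTER_CUBIC))
print(delta([.5803,-.3215,.10],-92.5))
E
```

```text
35.7 [ 0.4888 -0.0274  0.3039] [-1.7946e+02 -1.0000e-02 -9.3790e+01] F [ 0.4  0.6 -0.6] w 0.601
(array([-0.014, -0.003, -0.03 ]), array([ 28.22, -10.84,  20.77]))
```

View pics/c13.png

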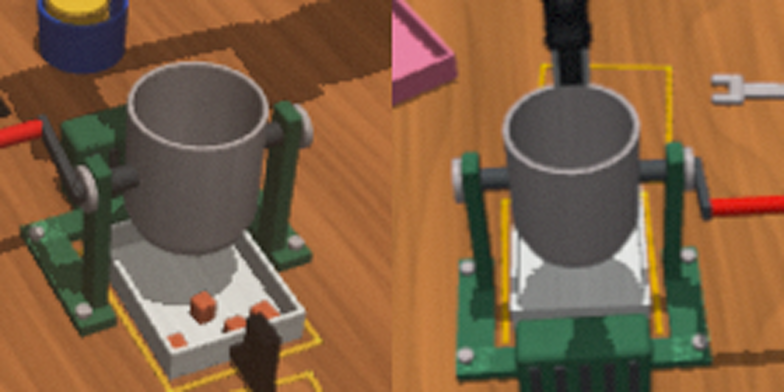

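Emit:
step_arm(rows=[[0,0,0,4,-2,0,0.2],[0,0,0,8,-4,0,0.2],[0,0,-0.03,12,-6,0,0.2],[0,0,-0.03,16,-8,0,0.2],[0,0,-0.03,20,-10,1,0.2],[0,0,-0.03,24,-10.8,4,0.2],[0,0,-0.03,28.2,-10.8,8,0.2],[0,0,-0.03,28.2,-10.8,12,0.2]])

```text
time: 36.6
eef_pos: [0.5787, -0.3211, 0.1823]
orientation: [-179.4, -0.3, -92.4]
wrist_force: [-0.0, 0.4, 0.4]
gripper_width: 0.6
```

Emit:
step_arm(rows=[[0,0,0,0,0,4,0.2],[0,0,0,0,0,8,0.2],[0,0,0,0,0,8.5,0.2],[0,0,0,0,0,8.5,0.2]])

```text
time: 37.0
eef_pos: [0.577, -0.3153, 0.0959]
orientation: [-179.8, 0.1, -92.3]
wrist_force: [-0.7, -0.2, 1.5]
gripper_width: 0.601
```

```bash
python3 bl.py w16;python3 - <<'E'
from h import *
print(delta([.5803,-.3215,.007],-92.5))
E
```

```text
37.0 [ 0.577  -0.3153  0.0959] [-1.7982e+02  1.0000e-01 -9.2250e+01] F [-0.7 -0.2  1.5] w 0.601
[333. 249.] 2081.5 ctr [ 0.5814 -0.3218] len 0.0465 0.0228 ang 177.9
(array([-0.007, -0.   ,  0.004]), array([ 0.51, -0.14,  9.09]))
```

View pics/w16.png

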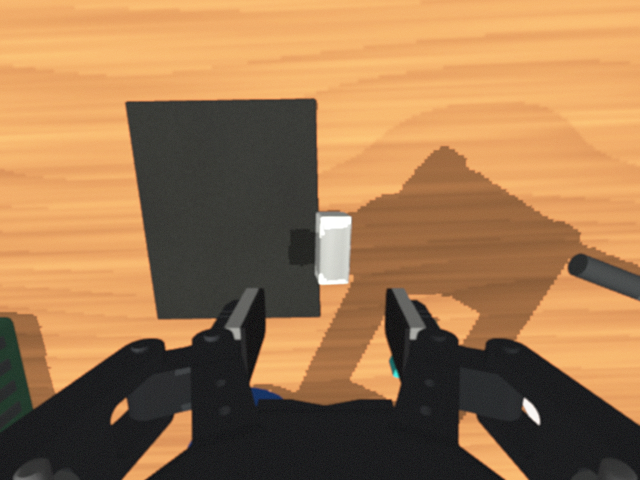

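Emit:
step_arm(rows=[[0,0,0,0.55,-0.3,4,0.1],[0,0,0,0.55,-0.3,7.5,0.1],[0,0,0,0.55,-0.3,8.9,0.1],[0,0,0,0.55,-0.3,8.9,0.1],[0,0,0,0.55,-0.3,8.9,-1],[0,0,0,0.55,-0.3,8.9,-1],[0,0,0,0.55,-0.3,8.9,-1],[0,0,0,0.55,-0.3,8.9,-1]], squeeze=50)

```text
time: 37.85
eef_pos: [0.5828, -0.323, 0.0106]
orientation: [-179.4, -0.2, -92.3]
wrist_force: [0.7, -0.0, 8.0]
gripper_width: 0.225
```

Emit:
step_arm(rows=[[0,0,0,0,0,-4,-1],[0,0,0,0,0,-8,-1],[0,0,0,0,0,-12,-1],[0,0,0,0,0,-16,-1],[0,0,0,0,0,-20,-1],[0,0,0,0,0,-24,-1]])

```text
time: 38.45
eef_pos: [0.579, -0.3216, 0.2503]
orientation: [-179.6, -0.0, -92.3]
wrist_force: [1.1, -0.7, -0.6]
gripper_width: 0.221
```

```bash
python3 bl.py w17;python3 - <<'E'
from h import *
print(delta([.4945,.0515,.25],-94))
E
```

```text
38.45 [ 0.579  -0.3216  0.2503] [-1.7964e+02 -3.0000e-02 -9.2270e+01] F [ 1.1 -0.7 -0.6] w 0.221
[326. 284.] 1316.0 ctr [ 0.5008 -0.3208] len 0.0552 0.0356 ang 87.7
[ 18. 278.] 1346.0 ctr [0.5205 0.0189] len 0.0495 0.0403 ang 164.6
[576. 211.] 2788.5 ctr [ 0.5702 -0.5875] len 0.119 0.0315 ang 158.0
[73. 62.] 4467.5 ctr [ 0.7327 -0.0887] len 0.1183 0.0339 ang 158.8
(array([-0.018, -0.007,  0.03 ]), array([-37.14,  10.27,   0.42]))
```

View pics/w17.png

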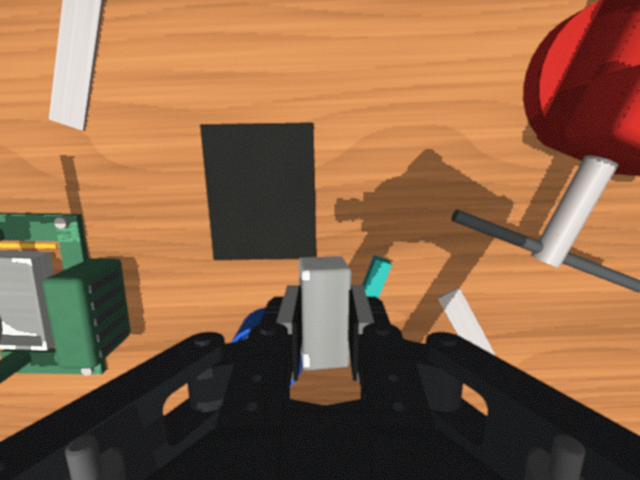

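Emit:
step_arm(rows=[[0,0,0,-4,1,-0.5,-1],[0,0,0.03,-8,2,-1,-1],[0,0,0.03,-12.5,3.2,-1,-1],[0,0,0.03,-17,4.5,-1,-1],[0,0,0.03,-21.5,6,-1,-1],[0,0,0.03,-26,7.5,0,-1],[0,0,0.03,-30.5,9,0,-1],[0,0,0.03,-34,10,0,-1]])

```text
time: 39.3
eef_pos: [0.491, 0.0241, 0.2474]
orientation: [-179.7, 0.0, -93.9]
wrist_force: [0.3, -0.0, 0.0]
gripper_width: 0.22
```

Emit:
step_arm(rows=[[0,0,0,-2,0.2,0,-1],[0,0,0,-3,0.2,0,-1],[0,0,0,-3,0.2,0,-1],[0,0,0,-3,0.2,0,-1]])

```text
time: 39.7
eef_pos: [0.4935, 0.0512, 0.2475]
orientation: [-179.6, -0.0, -94.0]
wrist_force: [0.8, -0.4, -0.5]
gripper_width: 0.223
```

```bash
python3 br.py br5;python3 - <<'E'
from h import *
print(delta([.4945,.0515,.14],-94))
E
```

```text
39.7 [0.4935 0.0512 0.2475] [-1.7964e+02 -4.0000e-02 -9.3980e+01] F [ 0.8 -0.4 -0.5] w 0.223
[[363.0, 196.0], [362.0, 206.0], [361.0, 217.0], [360.0, 227.0], [359.0, 236.0], [359.0, 246.0]]
[[292.0, 166.0], [293.0, 176.0], [293.0, 186.0], [294.0, 195.0], [294.0, 204.0], [295.0, 212.0]]
(array([-0.006, -0.   , -0.001]), array([-0.08, -0.04, 10.73]))
```

View pics/br5.png

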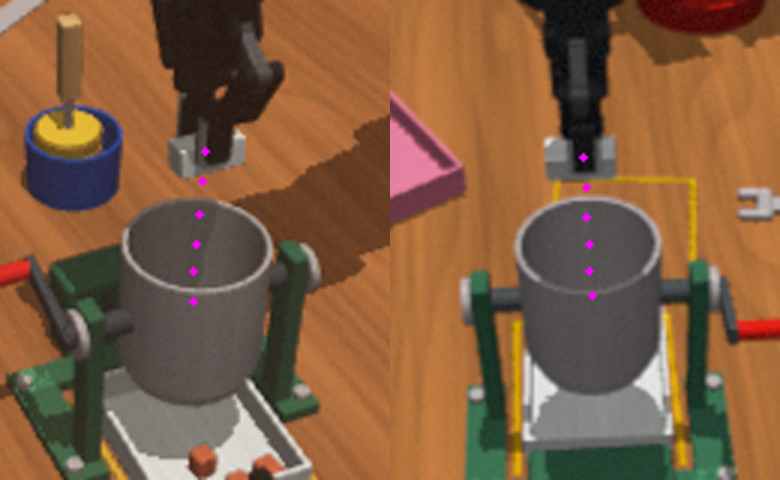

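Then, after release, I retreat up and view from above.

Emit:
step_arm(rows=[[0,0,0,0,-0.05,3,-1],[0,0,0,0,-0.05,6,-1],[0,0,0,0,-0.05,9,-1],[0,0,0,0,-0.05,10.5,-1],[0,0,0,0,-0.05,10.5,-1],[0,0,0,0,-0.05,10.5,-0.25],[0,0,0,0,-0.05,10.5,-0.25],[0,0,0,0,-0.05,10.5,-0.25]])

```text
time: 40.6
eef_pos: [0.4954, 0.0516, 0.1436]
orientation: [-179.5, 0.0, -94.0]
wrist_force: [-0.3, -0.7, -0.0]
gripper_width: 0.377
```

Emit:
step_arm(rows=[[0,0,0,0,0,0,-0.25],[0,0,0,0,0,-4,-0.25],[0,0,0,0,0,-8,-0.25],[0,0,0,0,0,-12,-0.25],[0,0,0,0,0,-17,0.2],[0,0,-0.1,0,-4,-22,0.2],[0,0,-0.2,0,-7,-26,0.2],[0,0,-0.3,0,-8,-28,0.2]])

```text
time: 41.4
eef_pos: [0.5742, 0.0463, 0.4263]
orientation: [-179.4, -0.2, -76.6]
wrist_force: [0.2, -0.0, -0.4]
gripper_width: 0.598
```

```bash
python3 - <<'E'
from h import *
st(); a=vision.get_image("wrist");cv2.imwrite("pics/w18.png",a)
E
```

```text
41.4 [0.5742 0.0463 0.4263] [-1.7941e+02 -1.7000e-01 -7.6550e+01] F [ 0.2 -0.  -0.4] w 0.598
```

View pics/w18.png

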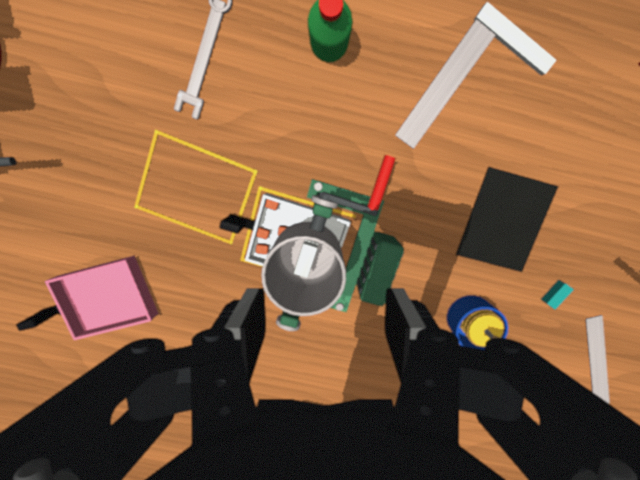

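```bash
python3 - <<'E'
from h import *
a=cv2.imread("pics/w18.png");cv2.imwrite("pics/c14.png",cv2.resize(a[180:320,215:355],None,fx=4,fy=4,interpolation=cv2.INTER_CUBIC))
print(delta([.5055,.24,.40],-4.2)); print(delta([.5055,.1735,.15],-4.2))
E
```

```text
(array([-0.014, -0.017, -1.259]), array([-20.58,   2.59,   2.92]))
(array([-0.014, -0.017, -1.259]), array([-14.26,   4.66,  27.91]))
```

View pics/c14.png

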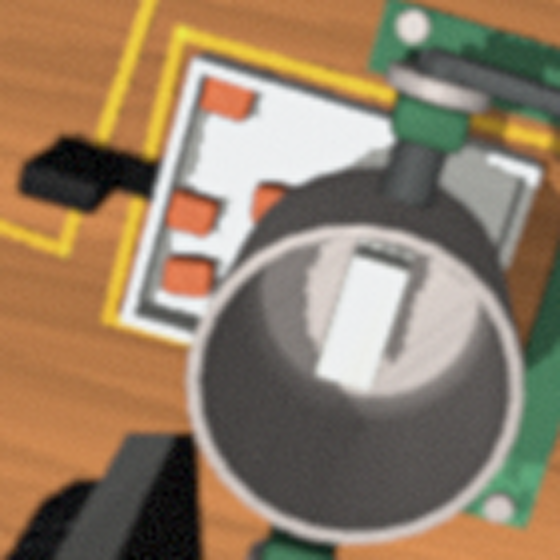

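Emit:
step_arm(rows=[[0,0,-0.15,-3,0,0,0.6],[0,0,-0.3,-6,0,0,0.6],[0,0,-0.45,-9,0.6,0.5,0.6],[0,0,-0.6,-12,1.2,1,0.6],[0,0,-0.75,-15,1.8,1.5,0.6],[0,0,-0.9,-18,2.4,2,0.6],[0,0,-1.05,-20.5,2.6,2.5,0.6],[0,0,-1.2,-20.5,2.6,2.9,0.6]])

```text
time: 42.25
eef_pos: [0.4987, 0.2428, 0.3933]
orientation: [-179.9, -0.3, -7.5]
wrist_force: [0.3, 0.5, 0.4]
gripper_width: 0.805
```

Emit:
step_arm(rows=[[0,0,-0.06,0,0,0,0.6],[0,0,-0.06,0,0,0,0.6],[0,0,-0.06,0,0,0,0.6]])

```text
time: 42.55
eef_pos: [0.5003, 0.24, 0.3936]
orientation: [-180.0, -0.4, -4.7]
wrist_force: [-0.1, 0.8, 0.2]
gripper_width: 0.802
```

```bash
python3 - <<'E'
from h import *
st(); a=vision.get_image("wrist");cv2.imwrite("pics/w19.png",a)
cv2.imwrite("pics/c15.png",cv2.resize(a[200:410,240:400],None,fx=3.5,fy=3.5)[:600])
print(delta([.5055,.174,.10],-4.2))
E
```

```text
42.55 [0.5003 0.24   0.3936] [-179.98   -0.36   -4.7 ] F [-0.1  0.8  0.2] w 0.802
(array([-0.   , -0.006, -0.009]), array([ 0.87,  6.54, 29.36]))
```

View pics/w19.png

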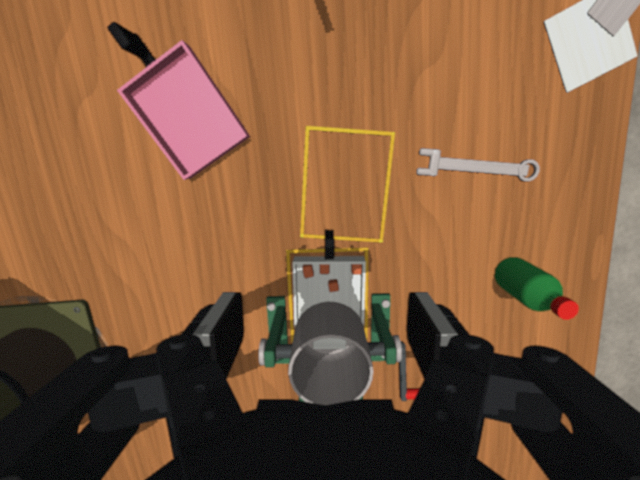

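View pics/c15.png

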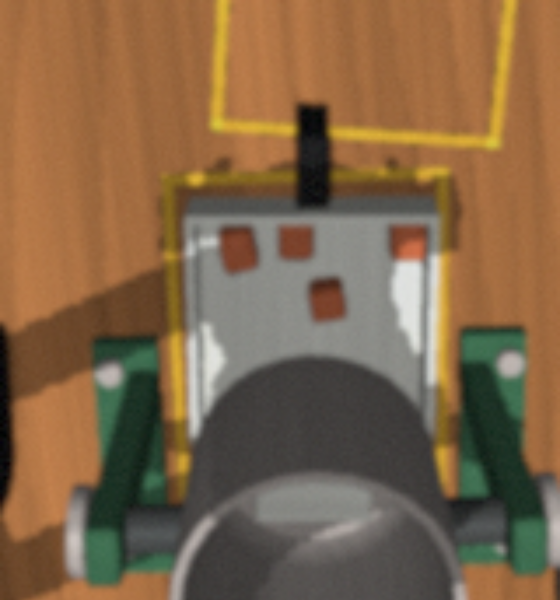

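```bash
python3 - <<'E'
from h import *
W=cal("wrist")
c=lambda p:(240+p[0]/3.5,200+p[1]/3.5)
for n,p,z in [('handle outer top',(312,103),.065),('hl',(298,120),.065),('hr',(328,120),.065),('panL',(186,213),.028),('panR',(438,213),.028),('parkL',(212,128),0),('parkR',(498,146),0)]: print(n,onplane(W,c(p),z).round(4))
E
```

```text
handle outer top [0.5053 0.1978 0.065 ]
hl [0.4993 0.1915 0.065 ]
hr [0.511  0.1905 0.065 ]
panL [0.4476 0.1456 0.028 ]
panR [0.5556 0.1366 0.028 ]
parkL [0.4601 0.1754 0.    ]
parkR [0.5868 0.1565 0.    ]
```

Emit:
step_arm(rows=[[0,0,-0.009,0.4,2,4,0.2],[0,0,-0.009,0.5,4,8,0.2],[0,0,-0.009,0.5,6.6,12,0.2],[0,0,-0.009,0.5,6.6,16,0.2],[0,0,-0.009,0.5,6.6,20,0.2],[0,0,-0.009,0.5,6.6,24,0.2],[0,0,-0.009,0.5,6.6,28,0.2],[0,0,-0.009,0.5,6.6,28.5,0.2]])

```text
time: 43.4
eef_pos: [0.4982, 0.1724, 0.1043]
orientation: [179.8, 0.2, -4.2]
wrist_force: [-1.6, -0.3, 0.8]
gripper_width: 0.601
```

Emit:
step_arm(rows=[[0,0,0,0,0,0,0.2],[0,0,0,0,0,0,0.2]])

```text
time: 43.6
eef_pos: [0.5035, 0.1741, 0.1101]
orientation: [-179.9, -0.5, -4.1]
wrist_force: [0.0, -0.4, 0.0]
gripper_width: 0.6
```

```bash
python3 - <<'E'
from h import *
st(); a=vision.get_image("wrist");cv2.imwrite("pics/w20.png",a)
print(delta([.5045,.1725,.029],-4.2))
E
```

```text
43.6 [0.5035 0.1741 0.1101] [-179.93   -0.51   -4.12] F [ 0.  -0.4  0. ] w 0.6
(array([-0.002, -0.01 ,  0.002]), array([-0.  ,  0.18,  8.16]))
```

View pics/w20.png

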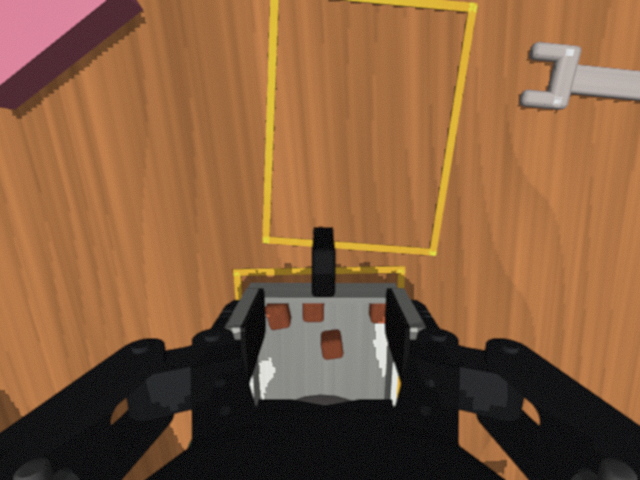

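Emit:
step_arm(rows=[[0,0,0,0,0,4,0.2],[0,0,0,0,0,7,0.2],[0,0,0,0,0,8,0.2],[0,0,0,0,0,8,0.2],[0,0,0,0,0,8,-1],[0,0,0,0,0,8,-1],[0,0,0,0,0,8,-1],[0,0,0,0,0,8,-1]], squeeze=40)

```text
time: 44.45
eef_pos: [0.5034, 0.1743, 0.0301]
orientation: [-179.9, -0.5, -4.1]
wrist_force: [-1.0, 1.3, 6.2]
gripper_width: 0.157
```

```bash
python3 - <<'E'
from h import *
o=st()
# pan target: park centre, yaw -8.5; handle dist k from pan centre to TCP
pan=np.array([.5016,.1411])-.07*np.array([.0732,.9973]); print('pan',pan,'k',np.linalg.norm(o['eef_pos'][:2]-pan))
k=np.linalg.norm(o['eef_pos'][:2]-pan); a=np.radians(-8.5)
t=np.array([.5361,.2467])+k*np.array([-np.sin(a),np.cos(a)]);print(t,delta([*t,o['eef_pos'][2]],-8.5))
E
```

```text
44.45 [0.5034 0.1743 0.0301] [-179.92   -0.48   -4.12] F [-1.   1.3  6.2] w 0.157
pan [0.496476 0.071289] k 0.10320815798941302
[0.55135514 0.34877451] (array([-0.002, -0.008,  0.076]), array([  3.53, -17.75,   0.06]))
```

Emit:
step_arm(rows=[[0,0,0,0.1,-1,0,-1],[0,0,0.01,0.4,-3,0,-1],[0,0,0.02,0.8,-5.2,0,-1],[0,0,0.03,1.3,-7.5,0,-1],[0,0,0.045,1.8,-9.8,0,-1],[0,0,0.06,2.3,-12,0,-1],[0,0,0.07,2.8,-14.2,0,-1],[0,0,0.076,3.2,-16,0,-1]])

```text
time: 45.25
eef_pos: [0.5455, 0.3308, 0.0299]
orientation: [179.9, -0.3, -8.4]
wrist_force: [-1.0, -5.8, 4.9]
gripper_width: 0.157
```

Emit:
step_arm(rows=[[0,0,0,0.2,-1,0,-1],[0,0,0,0.3,-1.7,0,-1],[0,0,0,0.3,-1.7,0,-1],[0,0,0,0.3,-1.7,0,-1]])

```text
time: 45.65
eef_pos: [0.5513, 0.3476, 0.03]
orientation: [-179.9, -0.4, -8.4]
wrist_force: [-1.4, -1.1, 5.0]
gripper_width: 0.158
```

```bash
python3 - <<'E'
from h import *
st(); a=vision.get_image("wrist");cv2.imwrite("pics/w21.png",a);cv2.imwrite("pics/s21.png",vision.get_image("scene"))
a=cv2.imread("pics/s21.png");cv2.imwrite("pics/c16.png",cv2.resize(a[260:420,310:460],None,fx=3.6,fy=3.6,interpolation=cv2.INTER_CUBIC))
st()
E
```

```text
45.65 [0.5513 0.3476 0.03  ] [-179.94   -0.38   -8.42] F [-1.4 -1.1  5. ] w 0.158
45.75 [0.5513 0.3475 0.03  ] [-179.92   -0.37   -8.44] F [-1.1 -1.1  5.5] w 0.16
```

View pics/w21.png

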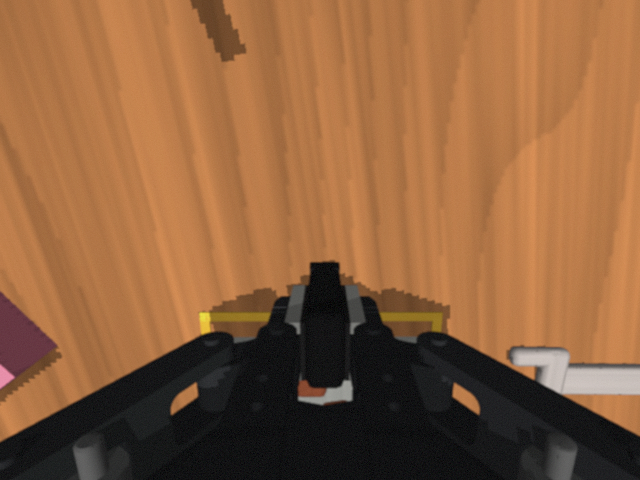

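View pics/c16.png

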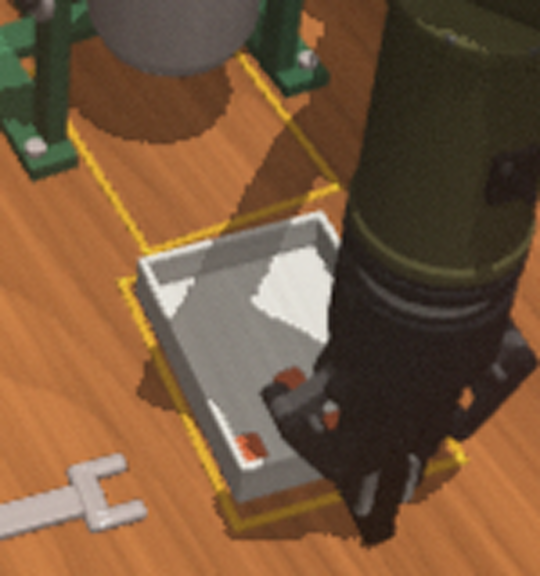

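On the outline. Release, rise, and check from above.

Emit:
step_arm(rows=[[0,0,0,0,0,0,-0.3],[0,0,0,0,0,0,0.2],[0,0,0,0,0,0,0.2],[0,0,0,0,0,-4,0.2],[0,0,0,0,0,-8,0.2],[0,0,0,0,2,-12,0.2],[0,0,0,0,5,-17,0.5],[0,0,0,0,8,-22,1]])

```text
time: 46.55
eef_pos: [0.5389, 0.2762, 0.2356]
orientation: [-180.0, -0.3, -8.4]
wrist_force: [-0.2, 0.7, -0.0]
gripper_width: 0.894
```

Emit:
step_arm(rows=[[0,0,0,0,3,-5,1],[0,0,0,0,4,-10,1],[0,0,0,0,4,-12,1],[0,0,0,0,4,-12,1]])

```text
time: 46.95
eef_pos: [0.5351, 0.2374, 0.3603]
orientation: [-179.7, -0.9, -8.5]
wrist_force: [0.2, 0.3, 0.1]
gripper_width: 1.0
```

```bash
python3 - <<'E'
from h import *
st(); a=vision.get_image("wrist");cv2.imwrite("pics/w22.png",a)
cv2.imwrite("pics/c17.png",cv2.resize(a[70:260,250:400],None,fx=3.1,fy=3.1,interpolation=cv2.INTER_CUBIC))
print(delta([.53,-.02,.42],-8))
E
```

```text
46.95 [0.5351 0.2374 0.3603] [-179.66   -0.9    -8.51] F [0.2 0.3 0.1] w 1.0
(array([-0.004, -0.011, -0.008]), array([ 3.48, 25.49, -6.33]))
```

View pics/w22.png

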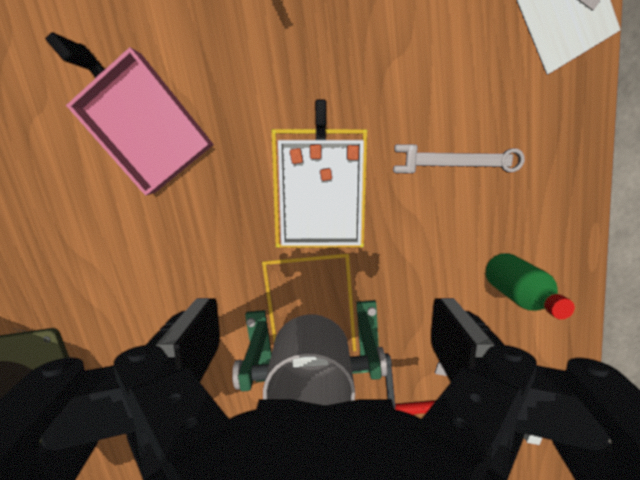

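View pics/c17.png

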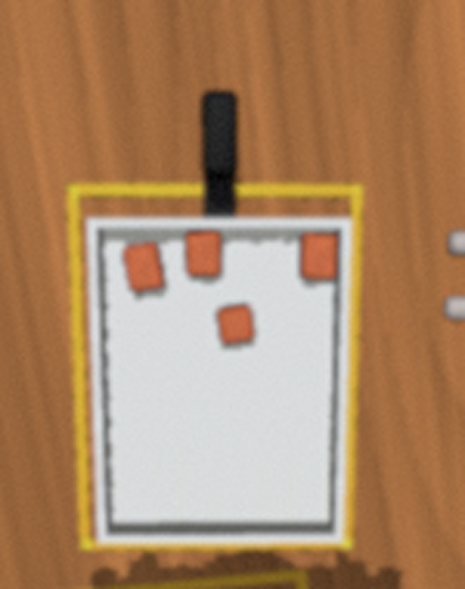

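Emit:
step_arm(rows=[[0,0,0,0.5,4,-1,1],[0,0,0,1,8,-2,1],[0,0,0,1.5,12,-3,1],[0,0,0,2,16,-4,1],[0,0,0,2.5,20,-5,1],[0,0,0,3,24,-6,1],[0,0,0,3,24,-6,1]])

```text
time: 47.7
eef_pos: [0.5269, -0.0088, 0.4136]
orientation: [179.9, -0.3, -8.8]
wrist_force: [-0.4, 0.3, 0.6]
gripper_width: 1.003
```

```bash
python3 - <<'E'
from h import *
st(); a=vision.get_image("wrist");cv2.imwrite("pics/w23.png",a);cv2.imwrite("pics/s23.png",vision.get_image("scene"));cv2.imwrite("pics/d23.png",vision.get_image("side"))
cv2.imwrite("pics/c18.png",cv2.resize(a[30:180,180:330],None,fx=4,fy=4,interpolation=cv2.INTER_CUBIC))
E
```

```text
47.7 [ 0.5269 -0.0088  0.4136] [179.88  -0.29  -8.75] F [-0.4  0.3  0.6] w 1.003
```

View pics/w23.png

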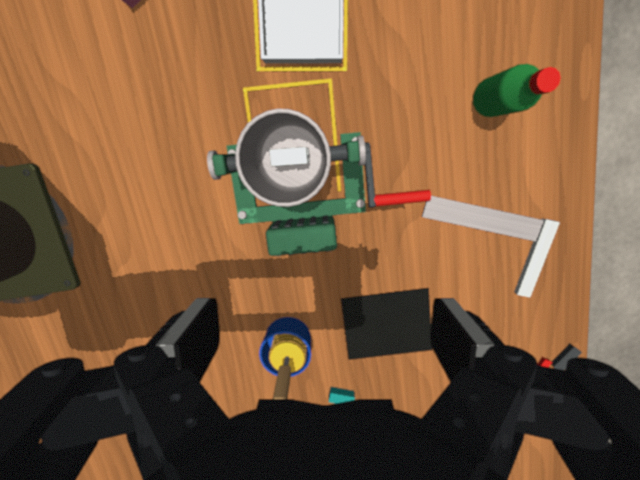

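View pics/c18.png

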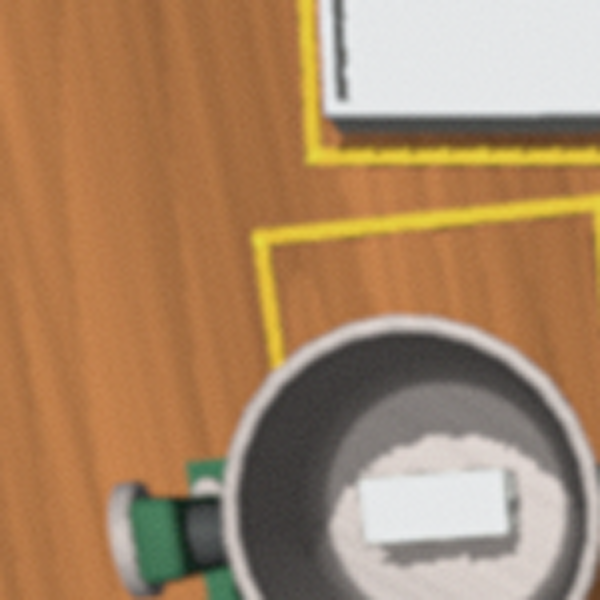

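View pics/s23.png

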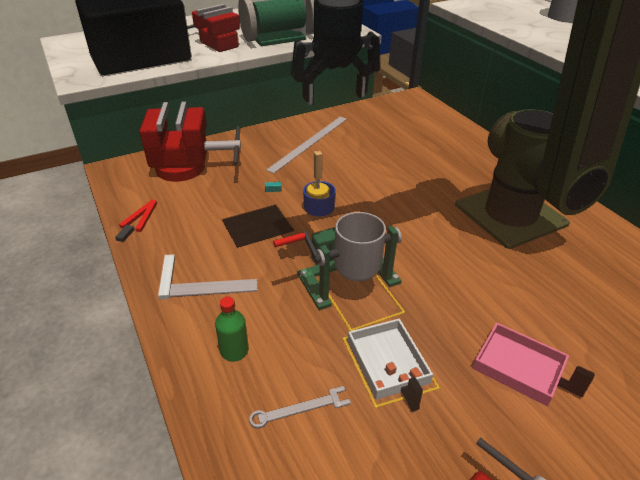

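View pics/d23.png

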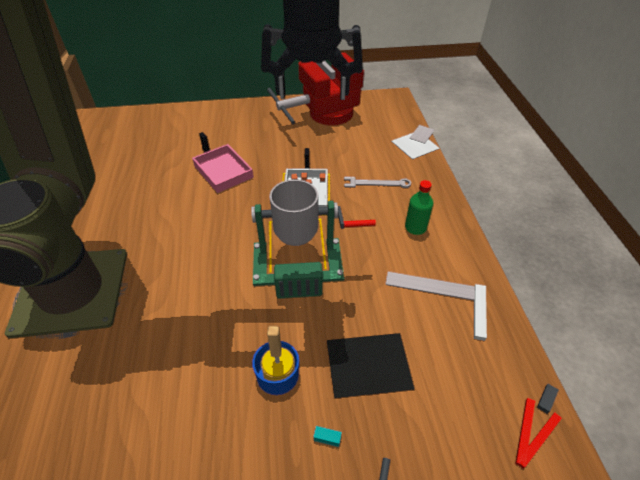

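```bash
python3 - <<'E'
from h import *
W=cal("wrist"); c=lambda p:(180+p[0]/4,30+p[1]/4)
for z in (.09,.11): print(z,np.linalg.norm(onplane(W,c((361,510)),z)-onplane(W,c((509,504)),z)))
print(ticket.job_done())
E
```

```text
0.09 0.047223996204827985
0.11 0.04519115516435841
the job is handed in; nothing more can be done
None
```

I did the whole job in the order asked and handed it in at about 48 s of robot time.

- **Stones:** I slid the pan under the drum without lifting it. I tipped the drum by the crank to its end stop and swung it back upright. All four stones present fell into the pan.
- **Brush:** It went down to the drum floor four times, each stroke ending in clear contact, and fully out of the mouth after each. The brush tilted a few degrees in the grip, so I corrected for that before standing it back in its cup.
- **Blanks:** There were two, and one was knocked off the mat partway through the run. I found it again and dropped both into the drum.
- **Pan:** I slid it back onto its parking outline with the four stones in it.

**Last checks:**
- The pan lies inside the yellow parking outline with four stones in it, and the drum is upright.
- The brush stands in its cup, the mat is empty, and the oil bottle, try square, wrench and look-alikes appear unmoved.
- In the final view into the drum only one blank can be seen directly. Its apparent size (45.2 mm if its top is at stacked height, 47.2 mm if it lay on the floor) fits it lying on top of the second. The second blank is therefore inferred, not seen.
- When the pan stood under the drum it was about 3 mm off centre, but inside the outline.

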